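# Charge the vehicle's battery modules

## Task

Put all the battery modules lying on the bench on charge: click the charging case's selector to OFF, swing the hasp off its staple and open the lid, and lay each module flat in a bay, terminal end towards the brass contacts, filling the bays from the one next to the control deck and leaving none empty in between. Then shut the lid, swing the hasp back down over the staple, and only then click the selector round to the number of modules inside. The selector must be at OFF whenever the hasp is off its staple; leave the other things on the bench where they are.

Things in the scene. Friction and masses are not known exactly. Their poses are not given: they have to be found in the camera images.
- dial (a point): Centre of the selector's dial, on the control deck of the charging case. x, y, z here are the case's: x from its front (robot side) to its rear, y to its left, z up. Positions lie clockwise from above, 30 degrees apart: OFF (one long white bar, 75 degrees left of x), then 1 to 5 (that many white pips). A fuse cap 16 mm wide, 10 mm high stands 55 mm away at the deck's front left
- selector_grip (a point): Centre of the selector's grip: a black bar 42 mm long, 13 mm wide, its top 33.5 mm above the deck, on a round skirt 42 mm across and 5.5 mm high; this point is on the turning axis, 25.5 mm above the deck. x of this point runs along the bar to its pointer end (white line)
- selector (a joint): Selector angle, rad: 0 at OFF, grows clockwise seen from above, one click each 0.524 (30 degrees): 0.524 = position 1 ... 2.618 = position 5; end stops at OFF and 5. A sprung detent (0.08 N m to break out) pulls it to the nearest position when let go
- lid (a joint): Lid opening, rad: 0 shut, stop at 1.80; it swings up and away from the robot about the case's rear edge. Lid 296 mm wide, 130 mm deep, 10 mm thick, about 0.6 kg, top 100 mm above the bench when shut. Its hinge is stiff (0.45 N m of friction), so it stays where it is left
- lid_knob (a point): Middle of the head of the lid's right-hand lift knob: black, upright, 22 mm in diameter, its top 34 mm above the lid's top face, the head 20 mm high; this point is 24 mm above that face, 95 mm from the hinge line, 118 mm right (-y) of the lid's middle. A twin stands 118 mm left of the middle. Turns with the lid; y is parallel to the hinge
- lid_hinge (a point): Point on the lid's hinge axis (this point's y), midway across the lid, 90 mm above the bench. Turns with the lid; with the lid shut its x and z are the case's
- hasp (a joint): Hasp angle, rad: 0 hanging down the case's front over the staple; grows as it swings out (1.57 level, towards the robot) and up (3.14 upright) to a stop at 3.5, where it leans back over the lid and rests by its weight. It moves easily: pinch it lightly (5 N) so that it can pivot between the fingers, or the lid comes up with it. Over the staple (a 13 mm stub in the strap's slot) it holds the lid shut
- hasp_tab (a point): Grip point at the hasp's end. The hasp is a slotted steel strap 24 mm wide, 35 mm long, 3 mm thick, with an 18 mm tab bent square outward at its end (towards the robot when hanging). This point is in the tab, 32 mm from the pin along the strap, 11 mm out of its plane; hanging, 16 mm before the case's front. Can be pinched by its side edges along y
- hasp_pin (a point): The hasp's hinge pin, on the lid's front edge midway across the lid, 95 mm above the bench with the lid shut; the pin runs along this point's y. It turns with the hasp
- bay1 (a point): Floor centre of bay 1 of five, next to the control deck; axes as the case's. A bay is 33 mm wide and 83 mm long (x), its floor 36 mm above the bench, 54 mm below the rim. Black guide blocks 12 mm high stand at its sides near both ends, with a 48 mm gap for fingers between front and rear blocks. At its rear end (+x) two brass contacts on a black rail 30 mm high, 42 mm from this point
- bay2 (a point): Floor centre of bay 2, like bay 1. The bays lie side by side 54 mm apart, numbered from the control deck to the right (-y); the outer bays' centres are 36 mm or more from the compartment's side walls
- bay3 (a point): Floor centre of bay 3, the middle one. The case is one fixed grey steel unit, 130 mm deep (x), 426 mm wide (y): its left 130 mm (+y) is the control deck, 66 mm above the bench, the other 296 mm the lidded compartment with the bays, rim 90 mm. Bay centres are 55 mm behind the case's front face and 75 mm before the lid's hinge
- bay4 (a point): Floor centre of bay 4, like bay 1
- bay5 (a point): Floor centre of bay 5, like bay 1
- module1_mid (a point): Centre of battery module 1: a black plastic stick 76 mm long, 28 mm square, 0.14 kg, lying on the bench (this point 14 mm above it). x runs along it to its terminal end, 38 mm away (grey collar and two small brass discs); it may lie on any of its four long sides. Absent modules read None
- module2_mid (a point): Centre of battery module 2, as module 1
- module3_mid (a point): Centre of battery module 3, as module 1
- module4_mid (a point): Centre of battery module 4, as module 1
- screwdriver: Screwdriver lying on the bench behind the case; bystander
- wrench: Spanner lying on the bench; bystander
- end_cap1: Copper pipe end cap, 30 mm across, 22 mm tall, standing among the modules; bystander; origin at its underside
- end_cap2: Copper pipe end cap, as end_cap1; bystander; origin at its underside
Mind the look-alikes: they are no part of the job. What is shaped like the part that bears module1_mid but brown, red or turquoise is not meant.

How it is judged:
By the outcome, as a careful person would: the job done as asked, in the order asked, and still so for the second after the job is handed in, with the robot touching nothing.
Of module1, module2, module3, module4 only 2 to 4 are there at a start; the rules pass over those that are not, and their reading is None.
At some moment in a run one of module1, module2, module3, module4 may be knocked a few centimetres aside while the robot is not near it.
Once in a run the grip may slacken for a moment while it holds something.
It also fails if it takes over 210 s, if anything falls off the work surface, if the arm or the gripper's body presses on something with over 40 N, if the wrist force passes 120 N, or if a joint passes its speed limit or range.

## Robot

A 6-joint arm with a two-finger parallel gripper is mounted at the origin on the work surface. World frame = base frame: x ahead of the robot, y to its left, z up, the work surface at z = 0. Lengths are in mm, angles in rad, forces in N, time in s.
With the tool pointing down it reaches from about 275 to 750 mm from the base axis. Payload 10.2 kg.
Tool frame: the origin (TCP) lies midway between the tips of the shut fingers; the grasp point (between the pads) lies 19 mm behind it; z points along the fingers, y is the direction in which the jaws open and shut (so a half turn about z gives the same grasp; the last joint's range is limited). The gripper opens to 85 mm and grips with 20 to 120 N. Pads are 22 mm wide; open, the fingers measure 114 mm over their backs; the gripper's body (76 mm by 85 mm) begins 54 mm behind the grasp point. The pads swing forward as they close: fully open they stand 13 mm farther back than shut.
Start: joints at [0.892, 0.313, 1.498, -0, 1.331, -0.223], TCP at [231.108, 471.402, 231.294] pointing down, gripper open.
Joint ranges: [-2.94, 2.94], [-0.97, 2.17], [0.19, 2.56], [-1.23, 4.37], [0.02, 3.11], [-2.88, 2.88]. Speed limits (rad/s): [2.39, 2.39, 3.01, 3.14, 3.14, 3.14].

## Interface

Orientations are given as [roll, pitch, yaw] about the fixed x, y, z axes, in that order (R = Rz(yaw) Ry(pitch) Rx(roll)).
In Python, from cell import get_state, eyes, ticket gives the robot as it stands.
- The arm moves only by the shell command python3 -m inch 'ROWS' [OPENING] [FORCE]. ROWS is a JSON object of lists of equal length, an entry for each row: "xyz": the shift along the tool's x, y, z in m, a list of three; "delta_rot": the turn, a rotation vector about the tool's x, y, z in rad, a list of three. In form: {"xyz": [[tx, ty, tz], ...], "delta_rot": [[ax, ay, az], ...]}. A call has 1 to 20 rows; each row is the pose to reach, as a shift and turn from the pose commanded when the call began, along the tool's axes at that moment; what a row does not reach only later rows make up. A row lasts 1/10 s, in which the tool goes at most 50 mm and 8.59 degrees, less where a joint would pass 70% of its speed; a pose out of reach is approached as far as the arm can. A call with a gripper value outside its range is refused whole. OPENING is the opening, from 0 (shut) to 1 (fully open), set as the call begins (- or left out, the last holds). The fingers move at their own pace and stop on an object; FORCE is the grip in N (left out, the last holds). Time passes only in rows, so rows that repeat a pose let the fingers close. It gives the time, the measured TCP pose, the force and the opening at its end, in the units of the state.
- get_state(): the state, without advancing time (a new reading comes with each control period).
- eyes.get_image(name): name is "side" or "top"; returns a dict with "image" (480x640x3 uint8, red, green, blue), "fx", "fy", "cx", "cy" (pixels), "rvec" (rotation vector, rad) and "tvec" (3), from world to camera coordinates, as OpenCV has them. Camera axes: x right, y down, z forward; pixel columns grow to the right and rows downward; lengths in mm; the calibration is good to about 2 mm. A picture is of the moment at which its call begins. There is no depth.
- ticket.job_done(): hands the job in, once; it reports no verdict.
The state is a dict: "t": time; "q": joint angles; "joint_velocities": joint speeds; "tau": joint torques, N m; "eef_pos": TCP position; "eef_rot": TCP orientation; "contact_force": force on the tool from outside, world axes, zero at the start; "torque": the same for the moment, N m; "finger_gap": opening from 0.0 (shut) to 1.0 (fully open).
Only numpy, scipy, OpenCV 4.12 (cv2) and the standard library are available. Lean on these libraries where they do the work, as an engineer would, in place of code of your own. Each camera call takes 0.05 s, during which the arm holds its last target. There are 200 camera calls.

## Working session

There is one attempt and no reset: what is moved stays moved. The work goes in short steps, Python scripts to look and compute and a shell command to move; the robot and the scene stay as the last step left them, time stands still between calls to the robot, and variables do not carry over. Pictures are saved under pics/ and viewed, about 12 in all and at most 16, crops included, and the job is handed in when it is done.

```bash
ls; mkdir -p pics; python3 - <<'E'
from cell import get_state, eyes
import cv2
s=get_state();print(s)
for n in("top","side"):
    d=eyes.get_image(n);cv2.imwrite(f"pics/{n}0.png",d["image"][:,:,::-1]);print(n,d["fx"],d["fy"],d["cx"],d["cy"],d["rvec"],d["tvec"])
E
```

```text
pics
{'t': 0.0, 'q': array([ 8.91644482e-01,  3.13438951e-01,  1.49847697e+00,  1.13946916e-05,
        1.33098633e+00, -2.23390042e-01]), 'joint_velocities': array([ 0.00036981, -0.00210013, -0.00015543,  0.00072605, -0.00109772,
        0.00063535]), 'tau': array([ 2.95139907e-04, -4.12254453e+01, -2.59742618e+01, -1.83724292e-04,
        4.02267091e-03, -8.35689406e-06]), 'eef_pos': array([230.90767239, 471.19523246, 230.72571465]), 'eef_rot': array([-3.14031805e+00, -3.00913327e-04,  2.68582795e+00]), 'contact_force': array([-0.14213591, -0.28030116,  0.18897995]), 'torque': array([ 0.02283184, -0.01386168,  0.02903167]), 'finger_gap': 1.0060729158760433}
top 563.2980815339064 563.2980815339064 315.4618857853448 232.75852880219057 [ 2.18395447 -2.19006332  0.11215855] [-105.63225281  575.93745643 1428.25193914]
side 454.6879512619495 454.6879512619495 323.4459241247699 240.71215037453774 [ 2.15052984 -0.09185879  0.03915944] [-562.47327509   65.4831031  1241.84025985]
```

View pics/top0.png

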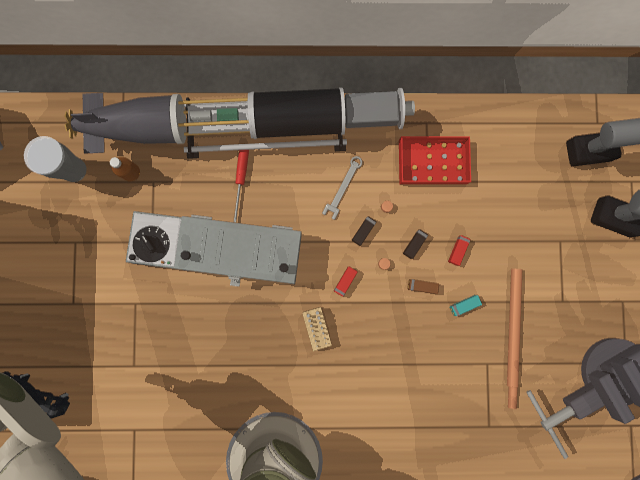

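View pics/side0.png

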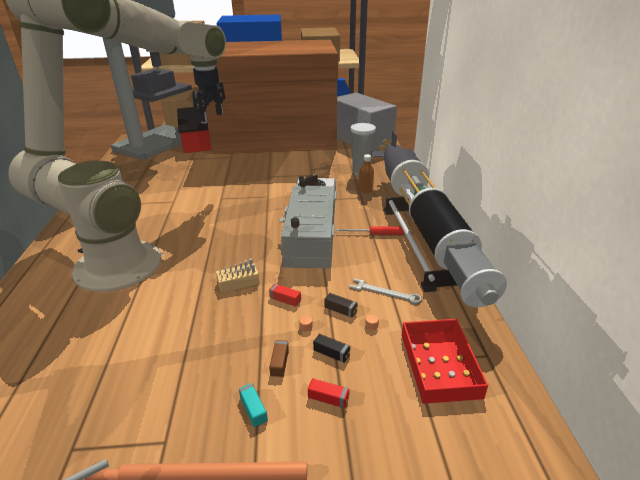

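The top view shows two black sticks, at (365,231) and (416,244). The other sticks are red (346,281 and 459,250), brown (425,287) and turquoise (467,306). Only the black ones fit the description. The case spans about (130–300, 212–285). I'll confirm in enlarged crops and measure there.

```bash
cat > h.py <<'E'
import numpy as np, cv2
from cell import get_state, eyes
from scipy.spatial.transform import Rotation as Ro
def cam(n): 
    d=eyes.get_image(n); d["K"]=np.array([[d["fx"],0,d["cx"]],[0,d["fy"],d["cy"]],[0,0,1]]); d["R"]=Ro.from_rotvec(d["rvec"]).as_matrix(); d["t"]=np.array(d["tvec"]); return d
def ray(d,uv):
    C=-d["R"].T@d["t"]; v=d["R"].T@np.linalg.inv(d["K"])@np.array([*uv,1.]); return C,v/np.linalg.norm(v)
def onz(d,uv,z):
    C,v=ray(d,uv); return C+v*(z-C[2])/v[2]
def proj(d,p):
    q=d["K"]@(d["R"]@np.array(p,float)+d["t"]); return q[:2]/q[2]
def tri(d1,u1,d2,u2):
    C1,v1=ray(d1,u1);C2,v2=ray(d2,u2)
    a=np.linalg.lstsq(np.array([v1,-v2]).T,C2-C1,rcond=None)[0]; p,q=C1+a[0]*v1,C2+a[1]*v2
    return (p+q)/2,np.linalg.norm(p-q)
def crop(d,x0,y0,x1,y1,s,name):
    im=cv2.resize(d["image"][y0:y1,x0:x1,::-1],None,fx=s,fy=s,interpolation=cv2.INTER_CUBIC); cv2.imwrite("pics/"+name,im)
def blacks(d,x0,y0,x1,y1,thr=60):
    m=(d["image"].max(2)<thr).astype(np.uint8); k=np.zeros_like(m);k[y0:y1,x0:x1]=m[y0:y1,x0:x1]
    return [(cv2.minAreaRect(c),cv2.contourArea(c)) for c in cv2.findContours(k,0,2)[0] if cv2.contourArea(c)>60]
def mv(goal,rpy=None):
    """shift in tool axes (m) from current measured pose to goal mm"""
    s=get_state(); R=Ro.from_euler("xyz",s["eef_rot"]).as_matrix()
    sh=R.T@(np.array(goal)-s["eef_pos"])/1000; 
    r=None if rpy is None else (Ro.from_matrix(R.T)*Ro.from_euler("xyz",rpy)).as_rotvec()
    print("shift",sh.round(4),"rot",None if r is None else r.round(4))
E
python3 - <<'E'
from h import *
d=cam("top");crop(d,120,200,310,295,4,"case.png");crop(d,320,190,480,310,5,"mods.png")
for r,a in blacks(d,330,190,480,320): print(r,a,onz(d,r[0],28).round(1))
for p in [(134,212),(301,231),(296,284),(127,262)]: print(p,onz(d,p,90).round(1),onz(d,p,66).round(1))
print(-d["R"].T@d["t"])
E
```

```text
(134, 212) [622.3 339.9  90. ] [625.2 347.2  66. ]
(301, 231) [574.6 -70.4  90. ] [576.7 -70.2  66. ]
(296, 284) [444.6 -58.   90. ] [444.4 -57.6  66. ]
(127, 262) [499.5 354.   90. ] [500.3 361.6  66. ]
[ 453.36857936  -80.57340713 1473.33994228]
```

View pics/case.png

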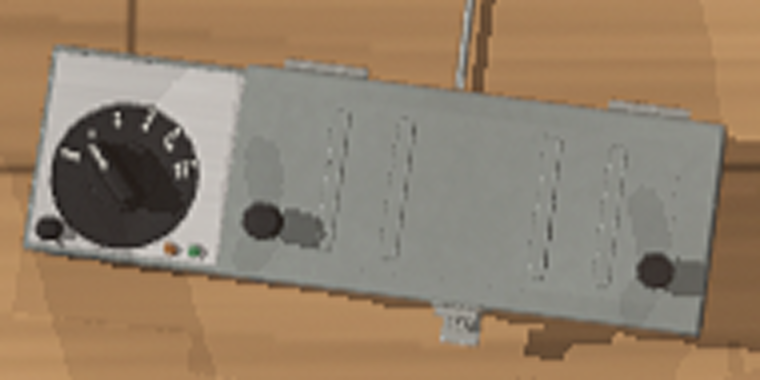

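View pics/mods.png

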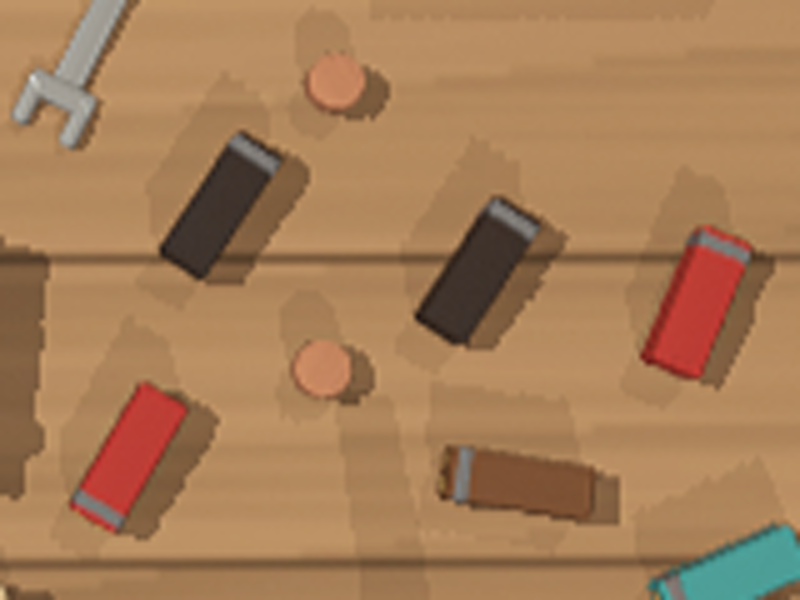

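Both black sticks have a grey collar at the upper right end, so there are two modules. The selector pointer is near one pip (crop 92,133), OFF is at crop (70,155), and the hasp tab is at crop (460,325). Next I fit the case pose from rays onto known planes.

```bash
cat >> h.py <<'E'
def fit(A,B):
    A=np.array(A)[:,:2];B=np.array(B)[:,:2];a=A.mean(0);b=B.mean(0);H=(A-a).T@(B-b);th=np.arctan2(H[0,1]-H[1,0],H[0,0]+H[1,1])
    R=np.array([[np.cos(th),-np.sin(th)],[np.sin(th),np.cos(th)]]);t=b-R@a;return th,t,R,(R@A.T).T+t-B
E
python3 - <<'E'
from h import *
d=cam("top");s=cam("side")
c=lambda u,v:(120+(u+.5)/4-.5,200+(v+.5)/4-.5)
P=[((-0,-148),c(724,127),100),((-130,-148),c(699,334),100),((0,148),c(245,70),100),((-130,148),c(217,266),100),
((0,278),c(55,47),66),((-130,278),c(25,247),66),((-95,118),c(263,221),134),((-95,-118),c(655,270),134)]
th,t,R,res=fit([p[0] for p in P],[onz(d,p[1],p[2]) for p in P])
print(np.degrees(th),t,res.round(1).tolist())
L=lambda p:((R.T@(p[:2]-t))).round(1)
for n,p,z in[("dial",(125,175),72),("fuse",(49,229),76),("off",(70,155),68),("pip1",(92,133),68),("tab",(460,325),63),("ptr tip",(94,148),99.5),("ptr back",(137,207),99.5)]:
    w=onz(d,c(*p),z);print(n,w.round(1),L(w))
W=lambda x,y:(R@[x,y]+t).round(1)
print("bays",[W(-75,108-54*i).tolist() for i in range(5)],"tab",W(-146,0),"pin",W(-130,0),"knobs",W(-95,-118),W(-95,118))
# modules
m=lambda u,v:(320+(u+.5)/5-.5,190+(v+.5)/5-.5)
for q in [[(240,131),(281,159),(203,279),(161,250)],[(493,197),(540,230),(461,345),(415,316)]]:
    w=np.array([onz(d,m(*p),28) for p in q]);e=(w[0]+w[1])/2;b=(w[2]+w[3])/2
    print("mod",w.mean(0).round(1),"len",np.linalg.norm(e-b).round(1),"wid",np.linalg.norm(w[0]-w[1]).round(1),"yaw",np.degrees(np.arctan2(*(e-b)[1::-1])).round(1))
# check in side
for p in[(W(-95,-118),134),(W(-95,118),134),(W(-130,-148),100),(W(0,-148),100)]: print(proj(s,[*p[0],p[1]]).round(1))
crop(s,270,165,350,275,6,"sidecase.png")
E
```

```text
-7.384404219858599 [593.55439503  74.76974887] [[1.7, -2.4], [-1.1, -1.1], [4.3, -1.2], [-5.2, 0.6], [2.5, 1.7], [-1.5, 2.8], [0.0, 0.9], [-0.6, -1.2]]
dial [546.1 301.9  72. ] [-76.3 219.2]
fuse [512.6 346.8  76. ] [-115.3  259.3]
off [558.9 337.3  68. ] [-68.1 255.9]
pip1 [572.6 324.   68. ] [-52.8 244.5]
tab [452.7  95.1  63. ] [-142.3    2. ]
ptr tip [560.8 313.5  99.5] [-63.2 232.6]
ptr back [524.8 286.8  99.5] [-95.4 201.4]
bays [[533.1, 191.5], [526.1, 138.0], [519.2, 84.4], [512.2, 30.9], [505.3, -22.7]] tab [448.8  93.5] pin [464.6  91.5] knobs [484.2 -30. ] [514.5 204. ]
mod [ 580.9 -232.1   28. ] len 74.3 wid 25.6 yaw -33.7
mod [ 545.9 -364.    28. ] len 73.4 wid 29.5 yaw -34.7
[293.1 219.5]
[301.1 179.6]
[278.9 236.6]
[329.4 237.6]
```

View pics/sidecase.png

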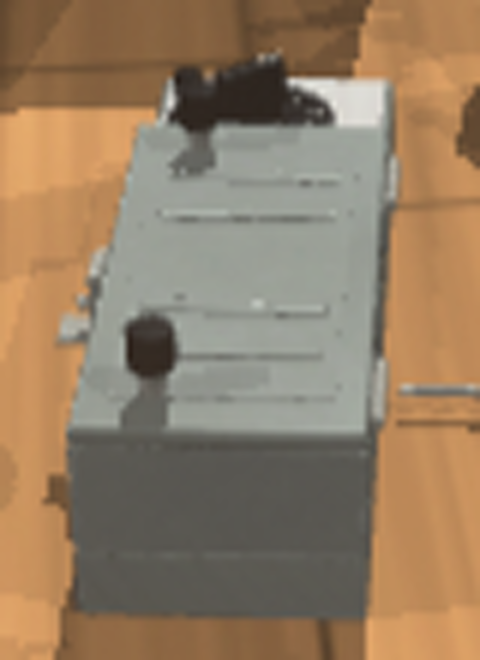

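The side view agrees within about 4 mm, with the case some 2–4 mm further in +x, so I'll use +2 mm. The hasp hangs at crop (75,325). First I hover over the dial.

```bash
python3 - <<'E'
from h import *
mv([548,302,150],[np.pi,0,.656])
E
```

```text
shift [-0.3591 -0.0125  0.081 ] rot [-5.0000e-04  5.0000e-04  2.0298e+00]
```

```bash
python3 -m inch '{"xyz":[[-0.3591,-0.0125,0.081],[-0.3591,-0.0125,0.081],[-0.3591,-0.0125,0.081],[-0.3591,-0.0125,0.081],[-0.3591,-0.0125,0.081],[-0.3591,-0.0125,0.081],[-0.3591,-0.0125,0.081],[-0.3591,-0.0125,0.081],[-0.3591,-0.0125,0.081],[-0.3591,-0.0125,0.081],[-0.3591,-0.0125,0.081],[-0.3591,-0.0125,0.081],[-0.3591,-0.0125,0.081],[-0.3591,-0.0125,0.081],[-0.3591,-0.0125,0.081],[-0.3591,-0.0125,0.081],[-0.3591,-0.0125,0.081],[-0.3591,-0.0125,0.081],[-0.3591,-0.0125,0.081]],"delta_rot":[[0,0,2.03],[0,0,2.03],[0,0,2.03],[0,0,2.03],[0,0,2.03],[0,0,2.03],[0,0,2.03],[0,0,2.03],[0,0,2.03],[0,0,2.03],[0,0,2.03],[0,0,2.03],[0,0,2.03],[0,0,2.03],[0,0,2.03],[0,0,2.03],[0,0,2.03],[0,0,2.03],[0,0,2.03]]}' 0.45 30
python3 - <<'E'
from h import *
mv([548,302,77],[np.pi,0,.656])
s=cam("side");crop(s,270,130,350,240,6,"s2.png")
print(proj(s,[548,302,150]))
E
```

```text
t: 2.15
eef_pos: [548.1, 302.1, 150.3]
eef_rot: [3.142, -0.0, 0.656]
contact_force: [0.6, -0.1, -0.5]
finger_gap: 0.452
shift [-0.0001  0.      0.0733] rot [ 0.     -0.      0.0004]
[310.25232118 161.19116567]
```

View pics/s2.png

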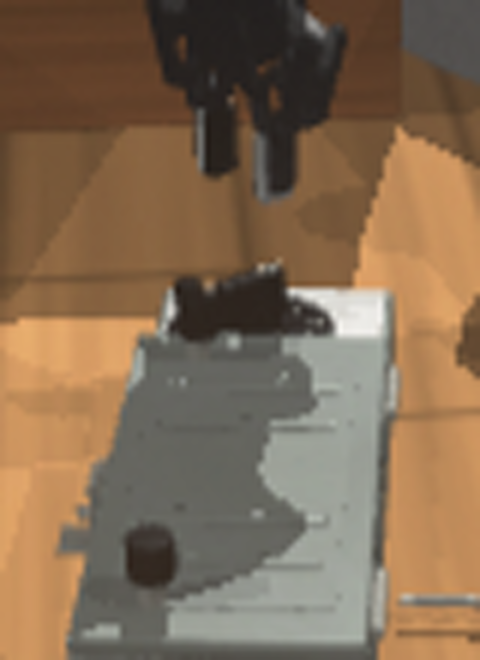

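The fingers straddle the dial (tips at crop 217,175 and 275,197). Descend and close.

```bash
python3 -m inch '{"xyz":[[0,0,0.025],[0,0,0.05],[0,0,0.0733],[0,0,0.0733],[0,0,0.0733]],"delta_rot":[[0,0,0],[0,0,0],[0,0,0],[0,0,0],[0,0,0]]}' 0.45 30
python3 -m inch '{"xyz":[[0,0,0],[0,0,0],[0,0,0],[0,0,0],[0,0,0],[0,0,0],[0,0,0],[0,0,0]],"delta_rot":[[0,0,0],[0,0,0],[0,0,0],[0,0,0],[0,0,0],[0,0,0],[0,0,0],[0,0,0]]}' 0 25; python3 -c "
from h import *
s=get_state();print(s['contact_force'],s['torque'],s['eef_pos'])"
```

```text
t: 2.7
eef_pos: [548.3, 302.2, 77.6]
eef_rot: [3.141, -0.0, 0.656]
contact_force: [0.8, 0.0, 0.9]
finger_gap: 0.45
t: 3.5
eef_pos: [547.8, 303.2, 78.7]
eef_rot: [-3.14, -0.002, 0.656]
contact_force: [-5.5, 3.1, 5.1]
finger_gap: 0.145
[-5.45010015  3.05869534  5.13593702] [0.57782949 0.7778505  0.02791001] [547.78681167 303.21825169  78.68082293]
```

```bash
python3 -m inch '{"xyz":[[0,0,0],[0,0,0],[0,0,0],[0,0,0],[0,0,0],[0,0,0],[0,0,0],[0,0,0],[0,0,0],[0,0,0]],"delta_rot":[[0,0,-0.08],[0,0,-0.16],[0,0,-0.24],[0,0,-0.32],[0,0,-0.4],[0,0,-0.48],[0,0,-0.53],[0,0,-0.53],[0,0,-0.53],[0,0,-0.53]]}' 0 25
python3 -c "
from h import *
s=get_state();print(s['contact_force'],s['torque'],s['eef_pos'])"
python3 -m inch '{"xyz":[[0,0,0],[0,0,0],[0,0,0],[0,0,0],[0,0,-0.03],[0,0,-0.08],[0,0,-0.1],[0,0,-0.1]],"delta_rot":[[0,0,-0.53],[0,0,-0.53],[0,0,-0.53],[0,0,-0.53],[0,0,-0.53],[0,0,-0.53],[0,0,-0.53],[0,0,-0.53]]}' 0.45 25
```

```text
t: 4.5
eef_pos: [548.5, 302.8, 78.7]
eef_rot: [3.14, -0.002, 1.184]
contact_force: [-2.6, 1.7, 6.9]
finger_gap: 0.143
[-2.5574166   1.68991734  6.85460748] [ 0.36224625  0.41434176 -0.14811413] [548.47728428 302.76403058  78.66197943]
t: 5.3
eef_pos: [549.4, 302.5, 181.2]
eef_rot: [3.134, -0.001, 1.715]
contact_force: [-0.0, 0.4, 0.2]
finger_gap: 0.451
```

The release call also turned the open gripper past the stop, because each call restarts its reference. That was harmless, and I'll account for it. Now to the hasp.

```bash
cat >> h.py <<'E'
TH=np.radians(-7.384);T0=np.array([596.0,74.8]);RC=np.array([[np.cos(TH),-np.sin(TH)],[np.sin(TH),np.cos(TH)]])
def W(x,y,z): return np.r_[RC@[x,y]+T0,z]
E
python3 - <<'E'
from h import *
d=cam("top");crop(d,120,200,250,295,6,"dialoff.png")
mv(W(-149,1,170),[np.pi,0,np.pi+TH])
E
```

```text
shift [-0.1907 -0.1289  0.0081] rot [ 0.003   0.0018 -1.2979]
```

```bash
python3 -m inch '{"xyz":[[-0.1907,-0.1289,0.0081],[-0.1907,-0.1289,0.0081],[-0.1907,-0.1289,0.0081],[-0.1907,-0.1289,0.0081],[-0.1907,-0.1289,0.0081],[-0.1907,-0.1289,0.0081],[-0.1907,-0.1289,0.0081],[-0.1907,-0.1289,0.0081],[-0.1907,-0.1289,0.0081],[-0.1907,-0.1289,0.0081],[-0.1907,-0.1289,0.0081],[-0.1907,-0.1289,0.0081],[-0.1907,-0.1289,0.0081]],"delta_rot":[[0.003,0.002,-1.298],[0.003,0.002,-1.298],[0.003,0.002,-1.298],[0.003,0.002,-1.298],[0.003,0.002,-1.298],[0.003,0.002,-1.298],[0.003,0.002,-1.298],[0.003,0.002,-1.298],[0.003,0.002,-1.298],[0.003,0.002,-1.298],[0.003,0.002,-1.298],[0.003,0.002,-1.298],[0.003,0.002,-1.298]]}' 0.5 5
python3 - <<'E'
from h import *
mv(W(-149,1,51),[np.pi,0,np.pi+TH])
d=cam("top");crop(d,120,200,310,295,4,"hoff.png")
E
```

```text
t: 6.65
eef_pos: [448.0, 94.8, 168.7]
eef_rot: [-3.14, -0.004, 3.012]
contact_force: [0.6, 0.5, -0.4]
finger_gap: 0.5
shift [-0.0008  0.0003  0.1177] rot [-0.0012 -0.0035 -0.0004]
```

View pics/hoff.png

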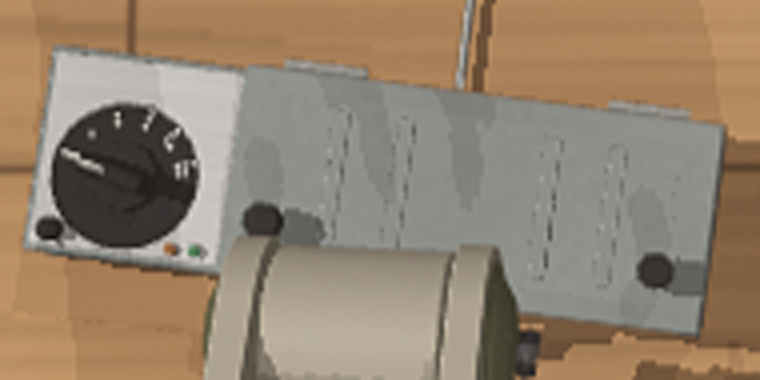

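The selector pointer now lies on the OFF bar (crop 80,158). Descend and pinch the tab at 5 N, which was accepted.

```bash
python3 -m inch '{"xyz":[[-0.0008,0,0.04],[-0.0008,0,0.08],[-0.0008,0,0.1],[-0.0008,0,0.1177],[-0.0008,0,0.1177],[-0.0008,0,0.1177]],"delta_rot":[[0,-0.003,0],[0,-0.003,0],[0,-0.003,0],[0,-0.003,0],[0,-0.003,0],[0,-0.003,0]]}' 0.5 5
python3 -m inch '{"xyz":[[0,0,0],[0,0,0],[0,0,0],[0,0,0],[0,0,0],[0,0,0],[0,0,0],[0,0,0]],"delta_rot":[[0,0,0],[0,0,0],[0,0,0],[0,0,0],[0,0,0],[0,0,0],[0,0,0],[0,0,0]]}' 0 5
```

```text
t: 7.3
eef_pos: [448.7, 94.6, 51.6]
eef_rot: [-3.141, 0.0, 3.013]
contact_force: [-0.1, -0.1, 0.8]
finger_gap: 0.505
t: 8.1
eef_pos: [449.2, 95.2, 52.3]
eef_rot: [3.141, 0.002, 3.013]
contact_force: [1.5, 5.3, 1.3]
finger_gap: 0.268
```

```bash
python3 -c "
import numpy as np
print([[round((11*np.cos(t)+32*np.sin(t)-11)/1e3,4),0.001,round(-(11*np.sin(t)-32*np.cos(t)+32)/1e3,4)] for t in np.linspace(.18,3.3,18)])"
```

```text
[[np.float64(0.0056), 0.001, np.float64(-0.0025)], [np.float64(0.0107), 0.001, np.float64(-0.006)], [np.float64(0.015), 0.001, np.float64(-0.0104)], [np.float64(0.0185), 0.001, np.float64(-0.0155)], [np.float64(0.0211), 0.001, np.float64(-0.0212)], [np.float64(0.0225), 0.001, np.float64(-0.0272)], [np.float64(0.0228), 0.001, np.float64(-0.0334)], [np.float64(0.022), 0.001, np.float64(-0.0395)], [np.float64(0.0201), 0.001, np.float64(-0.0454)], [np.float64(0.0171), 0.001, np.float64(-0.0509)], [np.float64(0.0132), 0.001, np.float64(-0.0557)], [np.float64(0.0084), 0.001, np.float64(-0.0597)], [np.float64(0.003), 0.001, np.float64(-0.0628)], [np.float64(-0.0028), 0.001, np.float64(-0.0648)], [np.float64(-0.0089), 0.001, np.float64(-0.0658)], [np.float64(-0.0151), 0.001, np.float64(-0.0656)], [np.float64(-0.0212), 0.001, np.float64(-0.0643)], [np.float64(-0.0269), 0.001, np.float64(-0.0619)]]
```

```bash
python3 -m inch '{"xyz":[[0.0056,0.001,-0.0025],[0.0107,0.001,-0.006],[0.015,0.001,-0.0104],[0.0185,0.001,-0.0155],[0.0211,0.001,-0.0212],[0.0225,0.001,-0.0272],[0.0228,0.001,-0.0334],[0.022,0.001,-0.0395],[0.0201,0.001,-0.0454],[0.0171,0.001,-0.0509],[0.0132,0.001,-0.0557],[0.0084,0.001,-0.0597],[0.003,0.001,-0.0628],[-0.0028,0.001,-0.0648],[-0.0089,0.001,-0.0658],[-0.0151,0.001,-0.0656],[-0.0212,0.001,-0.0643],[-0.0269,0.001,-0.0619],[-0.0269,0.001,-0.0619]],"delta_rot":[[0,0,0],[0,0,0],[0,0,0],[0,0,0],[0,0,0],[0,0,0],[0,0,0],[0,0,0],[0,0,0],[0,0,0],[0,0,0],[0,0,0],[0,0,0],[0,0,0],[0,0,0],[0,0,0],[0,0,0],[0,0,0],[0,0,0]]}' 0 5
python3 - <<'E'
from h import *
d=cam("side");crop(d,250,130,350,275,4,"h3.png")
E
```

```text
t: 10.0
eef_pos: [479.3, 91.7, 115.9]
eef_rot: [-3.141, 0.009, 3.013]
contact_force: [2.1, -0.0, 13.8]
finger_gap: 0.246
```

View pics/h3.png

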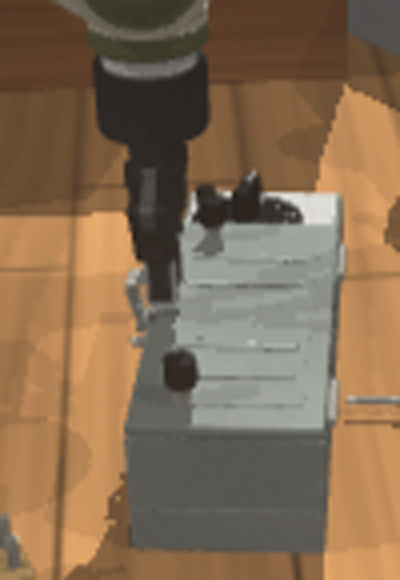

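The hasp stands about upright, with its strap at crop (135,300). I nudge it further back before letting go.

```bash
python3 -m inch '{"xyz":[[-0.003,0,-0.001],[-0.006,0,-0.001],[-0.009,0,0],[-0.009,0,0],[-0.009,0,0]],"delta_rot":[[0,0,0],[0,0,0],[0,0,0],[0,0,0],[0,0,0]]}' 0 5
python3 -m inch '{"xyz":[[0,0,0],[0,0,0],[0,0,0],[0,0,0],[0,0,-0.03],[0,0,-0.06],[0,0,-0.1],[0.04,0,-0.1],[0.08,0,-0.1],[0.12,0,-0.1],[0.12,0,-0.1],[0.12,0,-0.1]],"delta_rot":[[0,0,0],[0,0,0],[0,0,0],[0,0,0],[0,0,0],[0,0,0],[0,0,0],[0,0,0],[0,0,0],[0,0,0],[0,0,0],[0,0,0]]}' 0.6 20
python3 - <<'E'
from h import *
d=cam("side");e=cam("top")
a=cv2.resize(d["image"][160:270,250:350],None,fx=4,fy=4);b=cv2.resize(e["image"][220:300,200:270],None,fx=5,fy=5)
c=np.zeros((440,760,3),np.uint8);c[:440,:400]=a;c[:400,405:755]=b;cv2.imwrite("pics/h4.png",c[:,:,::-1])
E
```

```text
t: 10.55
eef_pos: [486.0, 90.8, 114.1]
eef_rot: [-3.141, 0.004, 3.014]
contact_force: [3.0, -0.7, 6.8]
finger_gap: 0.25
t: 11.75
eef_pos: [365.2, 106.5, 213.5]
eef_rot: [-3.141, 0.001, 3.014]
contact_force: [0.8, -0.1, -0.1]
finger_gap: 0.599
```

View pics/h4.png

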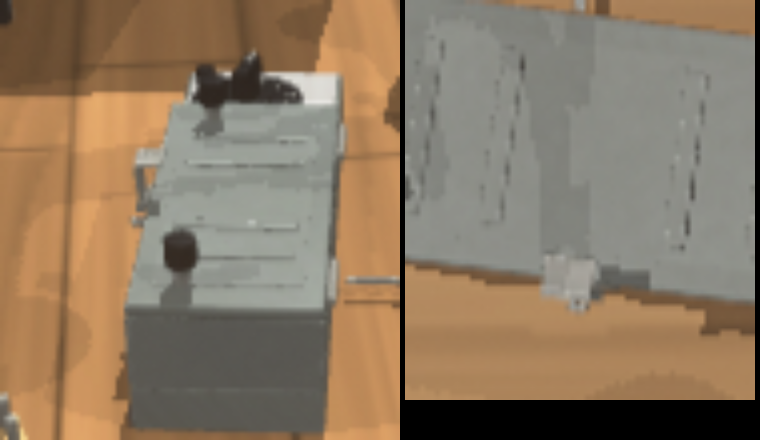

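The hasp is up and rests tilted back (left pane 145,180), and the bare staple shows below it at (137,220). Next is the right lid knob.

```bash
python3 - <<'E'
from h import *
mv(W(-95,-118,180),[np.pi,0,np.pi+TH])
E
```

```text
shift [-0.137  -0.1198  0.0334] rot [-0.0011  0.0004  0.0009]
```

```bash
python3 -m inch '{"xyz":[[-0.035,-0.03,0.0],[-0.07,-0.06,0.0],[-0.1,-0.09,0.01],[-0.137,-0.1198,0.0334],[-0.137,-0.1198,0.0334],[-0.137,-0.1198,0.0334],[-0.137,-0.1198,0.0334],[-0.137,-0.1198,0.068],[-0.137,-0.1198,0.1014],[-0.137,-0.1198,0.1014],[-0.137,-0.1198,0.1014]],"delta_rot":[[0,0,0],[0,0,0],[0,0,0],[0,0,0],[0,0,0],[0,0,0],[0,0,0],[0,0,0],[0,0,0],[0,0,0],[0,0,0]]}' 0.6 20
python3 -m inch '{"xyz":[[0,0,0],[0,0,0],[0,0,0],[0,0,0],[0,0,0],[0,0,0],[0,0,0]],"delta_rot":[[0,0,0],[0,0,0],[0,0,0],[0,0,0],[0,0,0],[0,0,0],[0,0,0]]}' 0 20
python3 -c "
import numpy as np
print([[round(float(95*np.cos(t)-34*np.sin(t)-95)/1e3,4),0,round(float(-(95*np.sin(t)+34*np.cos(t)-34))/1e3,4)] for t in np.linspace(.1,1.75,19)])"
```

```text
t: 12.95
eef_pos: [486.1, -29.5, 113.2]
eef_rot: [-3.14, 0.001, 3.015]
contact_force: [-0.4, -0.7, 0.1]
finger_gap: 0.601
t: 13.65
eef_pos: [486.8, -28.5, 113.7]
eef_rot: [3.14, 0.003, 3.014]
contact_force: [0.3, 11.7, 7.8]
finger_gap: 0.249
[[-0.0039, 0, -0.0093], [-0.0082, 0, -0.0175], [-0.0133, 0, -0.0252], [-0.0191, 0, -0.0324], [-0.0255, 0, -0.0391], [-0.0324, 0, -0.0452], [-0.0399, 0, -0.0506], [-0.0479, 0, -0.0552], [-0.0563, 0, -0.0592], [-0.065, 0, -0.0623], [-0.0739, 0, -0.0647], [-0.083, 0, -0.0662], [-0.0923, 0, -0.0669], [-0.1015, 0, -0.0667], [-0.1107, 0, -0.0657], [-0.1198, 0, -0.0638], [-0.1286, 0, -0.0611], [-0.1372, 0, -0.0577], [-0.1454, 0, -0.0534]]
```

```bash
python3 -m inch '{"xyz":[[-0.0039,0.002,-0.0093],[-0.0082,0.002,-0.0175],[-0.0133,0.002,-0.0252],[-0.0191,0.002,-0.0324],[-0.0255,0.002,-0.0391],[-0.0324,0.002,-0.0452],[-0.0399,0.002,-0.0506],[-0.0479,0.002,-0.0552],[-0.0563,0.002,-0.0592],[-0.065,0.002,-0.0623],[-0.0739,0.002,-0.0647],[-0.083,0.002,-0.0662],[-0.0923,0.002,-0.0669],[-0.1015,0.002,-0.0667],[-0.1107,0.002,-0.0657],[-0.1198,0.002,-0.0638],[-0.1286,0.002,-0.0611],[-0.1372,0.002,-0.0577],[-0.1454,0.002,-0.0534],[-0.1454,0.002,-0.0534]],"delta_rot":[[0,0,0],[0,0,0],[0,0,0],[0,0,0],[0,0,0],[0,0,0],[0,0,0],[0,0,0],[0,0,0],[0,0,0],[0,0,0],[0,0,0],[0,0,0],[0,0,0],[0,0,0],[0,0,0],[0,0,0],[0,0,0],[0,0,0],[0,0,0]]}' 0 20
python3 - <<'E'
from h import *
d=cam("side");crop(d,230,60,400,280,3,"lid.png")
E
```

```text
t: 15.65
eef_pos: [632.8, -47.5, 168.0]
eef_rot: [-3.139, 0.007, 3.013]
contact_force: [5.8, -4.3, 2.9]
finger_gap: 0.233
```

View pics/lid.png

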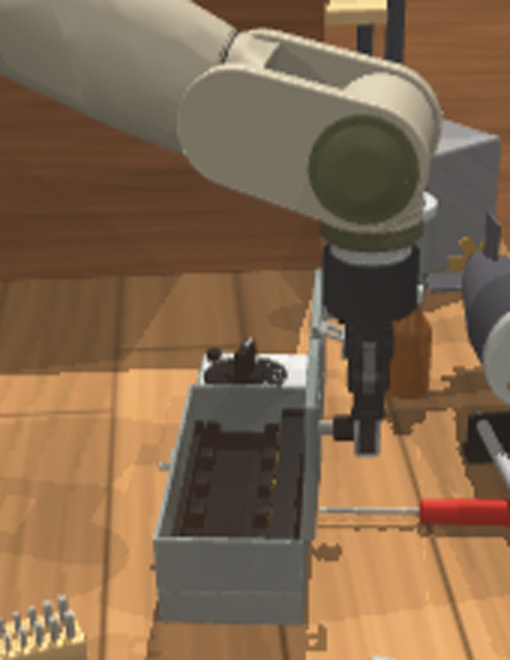

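The lid stands open at about 95°, with the bays visible from (165,430) to (310,530). Let go, rise clear, and look from the top with the arm over the modules' side.

```bash
python3 -m inch '{"xyz":[[0,0,0],[0,0,0],[0,0,0],[0,0,-0.03],[0,0,-0.07],[0,0,-0.11],[0,-0.03,-0.13],[0,-0.07,-0.13],[0,-0.12,-0.13],[0,-0.17,-0.13],[0.02,-0.2,-0.13],[0.06,-0.2,-0.1],[0.06,-0.2,-0.1],[0.06,-0.2,-0.1]],"delta_rot":[[0,0,0],[0,0,0],[0,0,0],[0,0,0],[0,0,0],[0,0,0],[0,0,0],[0,0,0],[0,0,0],[0,0,0],[0,0,0],[0,0,0],[0,0,0],[0,0,0]]}' 0.6 20
python3 - <<'E'
from h import *
e=cam("top");d=cam("side")
print(proj(e,[581,-232,28]),proj(e,[546,-364,28]))
a=cv2.resize(e["image"][195:295,115:315],None,fx=4,fy=4,interpolation=2);b=cv2.resize(d["image"][260:420,220:420],None,fx=2,fy=2)
c=np.zeros((600,800,3),np.uint8);c[:400]=a;c[400:]=cv2.resize(e["image"][190:290,320:480],None,fx=2,fy=2)[:200].shape[1] and 0
c[400:600,:320]=cv2.resize(e["image"][190:290,320:480],None,fx=2,fy=2,interpolation=2);c[400:600,330:580]=cv2.resize(d["image"][270:370,275:400],None,fx=2,fy=2)
cv2.imwrite("pics/open.png",c[:,:,::-1])
E
```

```text
t: 17.1
eef_pos: [544.6, -236.6, 265.1]
eef_rot: [-3.142, -0.002, 3.013]
contact_force: [0.4, -0.4, 1.5]
finger_gap: 0.599
[363.8160432  230.50110502] [415.04787462 243.91785847]
```

View pics/open.png

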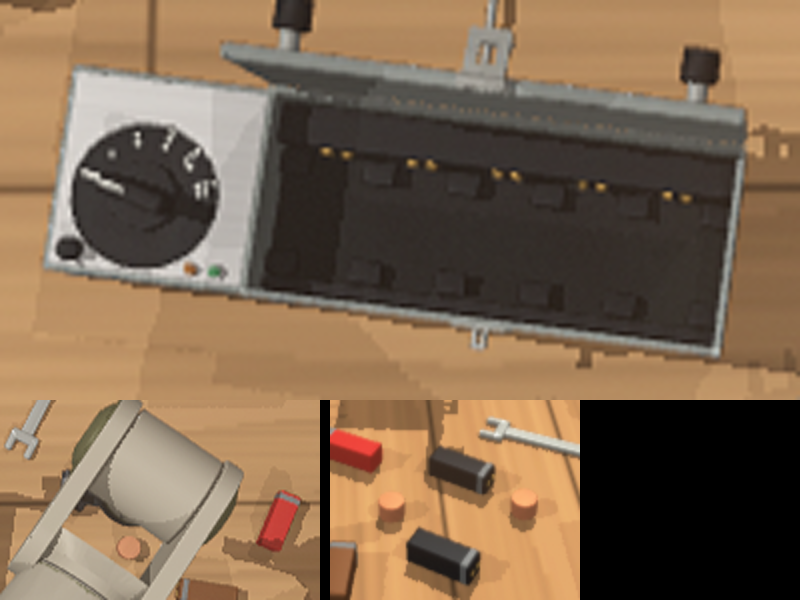

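The pictures show the bays clearly. Contact pairs are at crop x = 336, 421, 506, 592, 677, with guide blocks between them. The selector is at OFF, and both modules are unmoved in the side view (341,304 and 332,348). I check the bay positions.

```bash
python3 - <<'E'
from h import *
e=cam("top");s=cam("side")
c=lambda u,v:(115+(u+.5)/4-.5,195+(v+.5)/4-.5)
L=lambda p:(RC.T@(p[:2]-T0)).round(1)
for p in[(336.5,153),(421,164),(506,175),(592,186.5),(677,197)]: print("contact z55,62",L(onz(e,c(*p),55)),L(onz(e,c(*p),62)))
for p in[(370,268),(455,279),(540,291),(625,303)]: print("block",L(onz(e,c(*p),48)))
for p,z in[((742,150),90),((718,354),90),((272,92),90),((247,290),90),((479,338),80)]: print("rim",L(onz(e,c(*p),z)))
# module centroid side view on top collar: black+collar mask
for n,w in(("m1",(581,-232,14)),("m2",(546,-364,14))): print(n,proj(s,w).round(1))
for r,a in blacks(s,305,285,370,370,70): print(np.round(r[0],1),a)
mv([583,-230.5,120],[np.pi,0,np.pi-.588])
E
```

```text
contact z55,62 [-36.8 108.6] [-37.2 107.2]
contact z55,62 [-37.  55.] [-37.4  53.9]
contact z55,62 [-37.1   1.1] [-37.6   0.2]
contact z55,62 [-37.5 -53.5] [-37.9 -54.1]
contact z55,62 [ -37.3 -107.5] [ -37.7 -107.8]
block [-105.7   78.8]
block [-105.9   24.8]
block [-106.7  -29.2]
block [-107.4  -83.3]
rim [  -5.6 -145. ]
rim [-131.6 -146.4]
rim [ -6.7 146.2]
rim [-128.9  143.7]
rim [-140.3    0.8]
m1 [338.4 304.5]
m2 [328.7 346.7]
[326.4 350.4] 221.5
[336.1 306.7] 177.0
shift [-0.0344  0.0118  0.1473] rot [-0.0021  0.0044  0.461 ]
```

```bash
sed -i 's/T0=np.array(.*\]);RC/T0=np.array([595.5,76.4]);RC/' h.py; grep T0= h.py
python3 -m inch '{"xyz":[[-0.0344,0.0118,0.05],[-0.0344,0.0118,0.1],[-0.0344,0.0118,0.1473],[-0.0344,0.0118,0.1473],[-0.0344,0.0118,0.1473],[-0.0344,0.0118,0.1473]],"delta_rot":[[0,0,0.15],[0,0,0.3],[0,0,0.461],[0,0,0.461],[0,0,0.461],[0,0,0.461]]}' 0.65 20
python3 - <<'E'
from h import *
mv([583,-230.5,4],[np.pi,0,np.pi-.588])
E
```

```text
TH=np.radians(-7.384);T0=np.array([595.5,76.4]);RC=np.array([[np.cos(TH),-np.sin(TH)],[np.sin(TH),np.cos(TH)]])
t: 17.9
eef_pos: [582.5, -230.8, 121.5]
eef_rot: [-3.141, 0.006, 2.556]
contact_force: [0.2, 1.1, 0.3]
finger_gap: 0.651
shift [0.0004 0.0006 0.1175] rot [-0.001   0.0058  0.0022]
```

```bash
python3 -m inch '{"xyz":[[0.0004,0.0006,0.05],[0.0004,0.0006,0.09],[0.0004,0.0006,0.1195],[0.0004,0.0006,0.1195],[0.0004,0.0006,0.1195]],"delta_rot":[[0,0.004,0],[0,0.006,0],[0,0.006,0],[0,0.006,0],[0,0.006,0]]}' 0.65 20
python3 -m inch '{"xyz":[[0,0,0],[0,0,0],[0,0,0],[0,0,0],[0,0,0],[0,0,0],[0,0,0],[0,0,0]],"delta_rot":[[0,0,0],[0,0,0],[0,0,0],[0,0,0],[0,0,0],[0,0,0],[0,0,0],[0,0,0]]}' 0 60
python3 -m inch '{"xyz":[[0,0,-0.03],[0,0,-0.08],[0,0,-0.13],[0,0,-0.16],[0,0,-0.16]],"delta_rot":[[0,0,0],[0,0,0],[0,0,0],[0,0,0],[0,0,0]]}' 0 60
python3 - <<'E'
from h import *
d=cam("side");crop(d,270,200,390,370,3,"g1.png")
g=W(-75,108,160);print(g);mv(g,[np.pi,0,np.pi+TH])
E
```

```text
t: 18.4
eef_pos: [582.2, -230.2, 1.2]
eef_rot: [-3.141, -0.002, 2.554]
contact_force: [0.3, 0.4, 0.6]
finger_gap: 0.647
t: 19.2
eef_pos: [581.8, -229.8, 0.7]
eef_rot: [-3.141, -0.002, 2.553]
contact_force: [-0.2, 1.8, 7.8]
finger_gap: 0.314
t: 19.7
eef_pos: [583.3, -230.5, 164.3]
eef_rot: [-3.141, 0.004, 2.553]
contact_force: [1.6, 0.2, -1.4]
finger_gap: 0.315
[535.00198402 193.1432656  160.        ]
shift [0.2742 0.3257 0.001 ] rot [-0.0006 -0.0016 -0.4596]
```

View pics/g1.png

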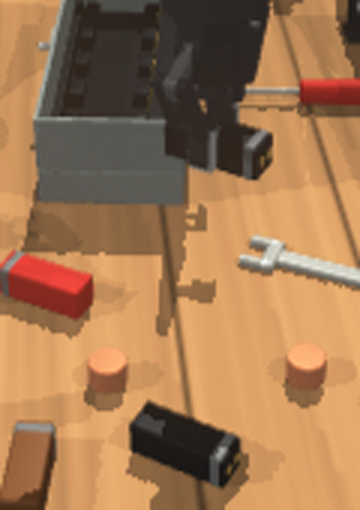

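The module is gripped squarely with its terminal end towards +x. The route goes in front of the open lid.

```bash
python3 - <<'E'
from h import *
mv(W(-90,-190,165),[np.pi,0,np.pi+TH]); mv(W(-75,108,160),[np.pi,0,np.pi+TH])
E
```

```text
shift [ 0.1554  0.0519 -0.0039] rot [-0.0006 -0.0016 -0.4596]
shift [0.2742 0.3257 0.001 ] rot [-0.0006 -0.0016 -0.4596]
```

```bash
python3 -m inch '{"xyz":[[0.04,0.013,-0.002],[0.08,0.026,-0.004],[0.12,0.04,-0.004],[0.1554,0.0519,-0.004],[0.1554,0.0519,-0.004],[0.1554,0.0519,-0.004],[0.18,0.11,-0.002],[0.2,0.155,0],[0.22,0.2,0],[0.24,0.247,0],[0.26,0.29,0],[0.2742,0.3257,0.001],[0.2742,0.3257,0.001],[0.2742,0.3257,0.001],[0.2742,0.3257,0.001],[0.2742,0.3257,0.001]],"delta_rot":[[0,0,-0.1],[0,0,-0.2],[0,0,-0.3],[0,0,-0.4],[0,0,-0.46],[0,0,-0.46],[0,0,-0.46],[0,0,-0.46],[0,0,-0.46],[0,0,-0.46],[0,0,-0.46],[0,0,-0.46],[0,0,-0.46],[0,0,-0.46],[0,0,-0.46],[0,0,-0.46]]}' 0 60
python3 - <<'E'
from h import *
mv(W(-75,108,60),[np.pi,0,np.pi+TH])
E
```

```text
t: 21.35
eef_pos: [534.7, 192.2, 158.5]
eef_rot: [3.14, -0.006, 3.01]
contact_force: [0.3, -1.0, -2.0]
finger_gap: 0.319
shift [-0.0008  0.0008  0.0985] rot [ 0.0013 -0.0061 -0.0023]
```

```bash
python3 -m inch '{"xyz":[[-0.0004,0.0004,0.03],[-0.0008,0.0008,0.06],[-0.0008,0.0008,0.085],[-0.0008,0.0008,0.0985],[-0.0008,0.0008,0.0985],[-0.0008,0.0008,0.0985]],"delta_rot":[[0,-0.006,-0.002],[0,-0.006,-0.002],[0,-0.006,-0.002],[0,-0.006,-0.002],[0,-0.006,-0.002],[0,-0.006,-0.002]]}' 0 60
python3 -m inch '{"xyz":[[0,0,0.005],[0,0,0.01],[0,0,0.015],[0,0,0.018],[0,0,0.018]],"delta_rot":[[0,0,0],[0,0,0],[0,0,0],[0,0,0],[0,0,0]]}' 0 60
python3 - <<'E'
from h import *
mv(W(-75,108,39),[np.pi,0,np.pi+TH])
E
```

```text
t: 21.95
eef_pos: [535.6, 194.2, 61.3]
eef_rot: [3.14, 0.002, 3.014]
contact_force: [0.6, -0.3, -0.5]
finger_gap: 0.317
t: 22.45
eef_pos: [535.9, 194.9, 46.9]
eef_rot: [3.139, 0.004, 3.016]
contact_force: [-18.5, -5.3, 39.9]
finger_gap: 0.316
shift [ 0.0007 -0.0018  0.0079] rot [0.0028 0.0039 0.0033]
```

It stopped about 10 mm above the floor, with force towards -x and up, so it's catching at the rear. Back up and shift 3 mm forward and 1.5 mm in -y.

```bash
python3 -m inch '{"xyz":[[0,0,-0.008],[0.003,-0.0015,-0.008],[0.003,-0.0015,-0.008],[0.003,-0.0015,-0.003],[0.003,-0.0015,0.002],[0.003,-0.0015,0.004],[0.003,-0.0015,0.004]],"delta_rot":[[0,0,0],[0,0.003,0.003],[0,0.003,0.003],[0,0.003,0.003],[0,0.003,0.003],[0,0.003,0.003],[0,0.003,0.003]]}' 0 60
python3 - <<'E'
from h import *
mv(W(-75,108,39),[np.pi,0,np.pi+TH])
E
```

```text
t: 23.15
eef_pos: [532.7, 193.9, 45.4]
eef_rot: [3.138, 0.001, 3.014]
contact_force: [-34.3, -10.5, 72.1]
finger_gap: 0.315
shift [-0.0023 -0.0005  0.0064] rot [0.0031 0.0014 0.0013]
```

```bash
python3 -c "
from h import *
s=get_state();print(s['contact_force'],s['torque'])"
python3 -m inch '{"xyz":[[0,0,-0.008],[0,0,-0.015],[0,0,-0.015]],"delta_rot":[[0,0,0],[0,0,0],[0,0,0]]}' 0 60
python3 - <<'E'
from h import *
e=cam("top");d=cam("side")
c=np.zeros((600,800,3),np.uint8)
c[:600,:400]=cv2.resize(e["image"][200:290,150:210],(400,600),interpolation=2);c[:600,400:]=cv2.resize(d["image"][150:240,280:340],(400,600),interpolation=2)
cv2.imwrite("pics/bay1.png",c[:,:,::-1]);s=get_state();print(s["eef_pos"],s["contact_force"])
E
```

```text
[-34.32728865 -10.47539939  72.07050529] [1.23606902 4.15160507 1.22288391]
t: 23.45
eef_pos: [532.0, 193.4, 53.2]
eef_rot: [3.14, -0.002, 3.012]
contact_force: [-0.6, -0.3, -1.1]
finger_gap: 0.312
[531.5168579  193.26826953  52.30326698] [ 0.62093157 -0.08693651 -2.28067273]
```

View pics/bay1.png

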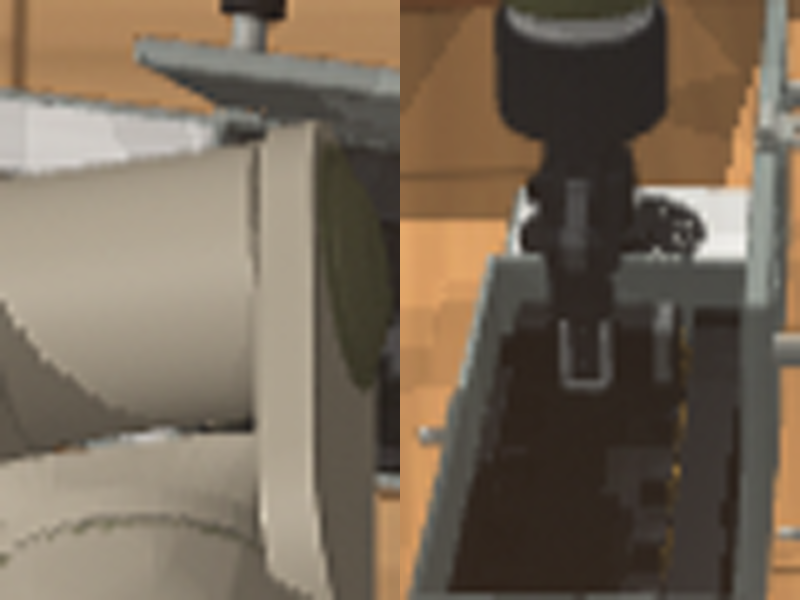

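```bash
python3 - <<'E'
from h import *
s=cam("side");p=get_state()["eef_pos"];ex=np.r_[RC@[1,0],0];ey=np.r_[RC@[0,1],0];z=np.array([0,0,1])
f=lambda q:((proj(s,q)-[280,150])*6.667).round(0)
for n,(a,b,c) in {"collar end top":(38,-14,27),"end bottom":(38,-14,-1),"collar in top":(32,-14,27),"in bottom":(32,-14,-1),"front bottom":(-38,-14,-1),"front top":(-38,-14,27),"tip":(0,-28,0)}.items(): print(n,f(p+a*ex+b*ey+c*z))
for n,q in {"rail top bay1":(-33,108,66),"rail bot":(-33,108,36),"rail bay5":(-33,-108,66),"hinge bay1":(0,148,90),"front rim":(-130,148,90)}.items(): print(n,f(W(*q)))
c=cv2.resize(s["image"][180:225,310:370],(800,600),interpolation=2).astype(float)
c=np.clip(255*(c/255)**.45,0,255).astype(np.uint8);b=cv2.resize(s["image"][180:225,345-35:370],(800,600))
c=s["image"][185:225,345-50:395-50];c=cv2.resize(c,(750,600),interpolation=2);c=np.clip(255*(c/255.)**.4,0,255).astype(np.uint8);cv2.imwrite("pics/b1b.png",c[:,:,::-1])
E
```

```text
collar end top [264. 330.]
end bottom [264. 384.]
collar in top [251. 330.]
in bottom [251. 384.]
front bottom [100. 381.]
front top [ 97. 328.]
tip [180. 396.]
rail top bay1 [282. 341.]
rail bot [283. 398.]
rail bay5 [255. 597.]
hinge bay1 [356. 256.]
front rim [ 80. 252.]
```

View pics/b1b.png

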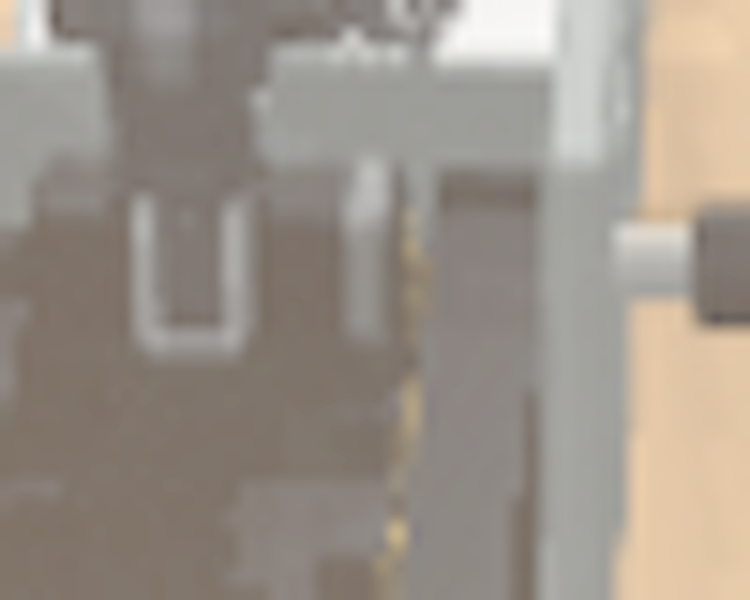

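My read of the force and torque is that the contact is about 38–47 mm to +y of the tool axis, near rim height. That fits a gripper knuckle on the deck-side wall and not the module: the image shows the module level, where it should be, and clear of the rail. So this module goes into bay 2 and the next, gripped higher, into bay 1.

```bash
python3 - <<'E'
from h import *
mv(W(-76,54,80),[np.pi,0,np.pi+TH]); mv(W(-76,54,52),[np.pi,0,np.pi+TH])
E
```

```text
shift [-0.0025 -0.0536 -0.0278] rot [ 0.0011 -0.0042 -0.001 ]
shift [-0.0026 -0.0536  0.0002] rot [ 0.0011 -0.0042 -0.001 ]
```

```bash
python3 -m inch '{"xyz":[[0,0,-0.028],[-0.001,-0.02,-0.028],[-0.002,-0.04,-0.028],[-0.0025,-0.0536,-0.028],[-0.0025,-0.0536,-0.028],[-0.0025,-0.0536,-0.015],[-0.0025,-0.0536,0],[-0.0025,-0.0536,0.004],[-0.0025,-0.0536,0.005],[-0.0025,-0.0536,0.005]],"delta_rot":[[0,0,0],[0,-0.004,0],[0,-0.004,0],[0,-0.004,0],[0,-0.004,0],[0,-0.004,0],[0,-0.004,0],[0,-0.004,0],[0,-0.004,0],[0,-0.004,0]]}' 0 60
python3 -c "
from h import *
s=get_state();print(s['contact_force'],s['torque']);mv(W(-76,54,44))"
```

```text
t: 24.6
eef_pos: [527.5, 140.2, 48.2]
eef_rot: [3.14, 0.002, 3.012]
contact_force: [-0.6, -0.2, -1.6]
finger_gap: 0.314
[-0.56239725 -0.1906468  -1.63879984] [-0.0012815   0.00191046  0.00052216]
shift [ 0.0003 -0.0006  0.0042] rot None
```

```bash
python3 -m inch '{"xyz":[[0,0,0.002],[0,0,0.004],[0,0,0.004]],"delta_rot":[[0,0,0],[0,0,0],[0,0,0]]}' 0 60
python3 -c "
from h import *
s=get_state();print(s['contact_force'],s['torque']);mv(W(-76,54,39))"
```

```text
t: 24.9
eef_pos: [527.3, 139.9, 44.1]
eef_rot: [3.14, 0.001, 3.012]
contact_force: [-0.3, 0.5, -1.0]
finger_gap: 0.318
[-0.29906448  0.49104028 -1.02095886] [ 0.0574822   0.01718199 -0.01610109]
shift [ 0.0002 -0.0002  0.0051] rot None
```

Free at z=44, well below the point where bay 1 blocked. Lower to the floor.

```bash
python3 -m inch '{"xyz":[[0,0,0.002],[0,0,0.004],[0,0,0.006],[0,0,0.0065],[0,0,0.0065]],"delta_rot":[[0,0,0],[0,0,0],[0,0,0],[0,0,0],[0,0,0]]}' 0 60
python3 -c "
from h import *
s=get_state();print(s['contact_force'],s['torque'])"
```

```text
t: 25.4
eef_pos: [527.3, 139.9, 37.6]
eef_rot: [3.14, 0.001, 3.012]
contact_force: [-0.6, 0.4, -0.5]
finger_gap: 0.316
[-0.59793503  0.41991089 -0.52014182] [-0.04353303  0.01561479 -0.00774184]
```

In bay 2. Release, rise and re-measure the second module.

```bash
python3 -m inch '{"xyz":[[0,0,0.001],[0,0,0.001],[0,0,0.001],[0,0,0.001],[0,0,-0.04],[0,0,-0.08],[0,0,-0.12],[0,0,-0.12]],"delta_rot":[[0,0,0],[0,0,0],[0,0,0],[0,0,0],[0,0,0],[0,0,0],[0,0,0],[0,0,0]]}' 0.43 20
python3 - <<'E'
from h import *
d=cam("top");b=d["image"].astype(int)
m=((b.max(2)<75)).astype(np.uint8);k=np.zeros_like(m);k[205:300,330:480]=m[205:300,330:480]
# black plus grey collar: distinguish from wood by saturation
sat=(b.max(2)-b.min(2)<25);k2=np.zeros_like(m);k2[205:290,380:445]=sat[205:290,380:445]
for kk in(k,k2):
  for c in cv2.findContours(kk,0,2)[0]:
    if cv2.contourArea(c)>80:
        r=cv2.minAreaRect(c);bx=cv2.boxPoints(r);w=np.array([onz(d,p,28) for p in bx]);print(np.round(r[0],1),np.round(r[1],1),onz(d,r[0],28).round(1),[np.linalg.norm(w[i]-w[i-1]).round(1) for i in(1,2)],[np.degrees(np.arctan2(*(w[i]-w[i-1])[1::-1])).round(1) for i in (1,2)])
print(get_state()["eef_pos"])
mv(W(-90,-190,160));mv([548,-362.5,120],[np.pi,0,np.pi-.605])
E
```

```text
t: 26.2
eef_pos: [529.5, 139.9, 163.1]
eef_rot: [3.138, 0.011, 3.012]
contact_force: [0.3, 0.2, -0.2]
finger_gap: 0.428
[414.2 245.5] [11.4 25.5] [ 542.  -361.7   28. ] [np.float64(66.5), np.float64(29.2)] [np.float64(-34.5), np.float64(-124.1)]
[415.2 243.9] [10.8 29. ] [ 546.  -364.3   28. ] [np.float64(75.5), np.float64(27.8)] [np.float64(-33.3), np.float64(-122.9)]
[528.25115989 139.79086147 160.11883825]
shift [ 0.015  -0.2442 -0.0006] rot None
shift [-0.0843 -0.4956  0.0395] rot [0.004  0.0059 0.4753]
```

```bash
python3 -m inch '{"xyz":[[0.005,-0.05,0],[0.01,-0.1,0],[0.015,-0.15,0],[0.015,-0.2,0],[0.015,-0.244,0],[-0.01,-0.29,0],[-0.03,-0.34,0],[-0.05,-0.39,0.01],[-0.07,-0.44,0.02],[-0.0843,-0.4956,0.0395],[-0.0843,-0.4956,0.0395],[-0.0843,-0.4956,0.0395],[-0.0843,-0.4956,0.0395],[-0.0843,-0.4956,0.0395]],"delta_rot":[[0,0,0],[0,0,0],[0,0,0],[0,0,0],[0,0,0],[0,0,0.08],[0,0,0.16],[0,0,0.24],[0,0,0.32],[0,0,0.4],[0,0,0.485],[0,0,0.485],[0,0,0.485],[0,0,0.485]]}' 0.65 20
python3 -c "
from h import *
mv([548,-362.5,13],[np.pi,0,np.pi-.594])"
```

```text
t: 27.65
eef_pos: [546.8, -361.4, 117.5]
eef_rot: [3.139, 0.0, 2.529]
contact_force: [-0.4, 0.4, 0.2]
finger_gap: 0.651
shift [-0.0016 -0.0004  0.1045] rot [ 0.0023  0.     -0.0189]
```

```bash
python3 -m inch '{"xyz":[[-0.0016,0,0.04],[-0.0016,0,0.08],[-0.0016,0,0.1045],[-0.0016,0,0.1045],[-0.0016,0,0.1045]],"delta_rot":[[0.002,0,-0.019],[0.002,0,-0.019],[0.002,0,-0.019],[0.002,0,-0.019],[0.002,0,-0.019]]}' 0.65 20
python3 -m inch '{"xyz":[[0,0,0],[0,0,0],[0,0,0],[0,0,0],[0,0,0],[0,0,0],[0,0,0],[0,0,0]],"delta_rot":[[0,0,0],[0,0,0],[0,0,0],[0,0,0],[0,0,0],[0,0,0],[0,0,0],[0,0,0]]}' 0 60
python3 -m inch '{"xyz":[[0,0,-0.03],[0,0,-0.08],[0,0,-0.13],[0,0,-0.15],[0,0,-0.15]],"delta_rot":[[0,0,0],[0,0,0],[0,0,0],[0,0,0],[0,0,0]]}' 0 60
python3 - <<'E'
from h import *
mv(W(-90,-190,165),[np.pi,0,np.pi+TH]);mv(W(-76,108,160),[np.pi,0,np.pi+TH])
E
```

```text
t: 28.15
eef_pos: [548.8, -363.0, 14.5]
eef_rot: [-3.141, 0.002, 2.547]
contact_force: [-0.1, -0.1, 1.2]
finger_gap: 0.65
t: 28.95
eef_pos: [549.0, -363.9, 15.3]
eef_rot: [-3.141, 0.004, 2.546]
contact_force: [-0.7, 1.4, 6.5]
finger_gap: 0.312
t: 29.45
eef_pos: [549.1, -364.2, 167.5]
eef_rot: [-3.14, 0.008, 2.546]
contact_force: [-0.4, -0.9, -0.8]
finger_gap: 0.31
shift [0.2037 0.1806 0.0007] rot [-0.0031  0.0077 -0.4668]
shift [0.3253 0.453  0.0043] rot [-0.0031  0.0077 -0.4668]
```

```bash
python3 -m inch '{"xyz":[[0.035,0.03,0],[0.07,0.06,0],[0.105,0.095,0],[0.14,0.125,0],[0.175,0.155,0],[0.2037,0.1806,0],[0.22,0.217,0],[0.24,0.262,0],[0.26,0.307,0],[0.28,0.352,0.001],[0.3,0.397,0.002],[0.318,0.437,0.003],[0.3253,0.453,0.004],[0.3253,0.453,0.004],[0.3253,0.453,0.004],[0.3253,0.453,0.004]],"delta_rot":[[0,0,-0.1],[0,0,-0.2],[0,0,-0.3],[0,0,-0.4],[0,0.008,-0.467],[0,0.008,-0.467],[0,0.008,-0.467],[0,0.008,-0.467],[0,0.008,-0.467],[0,0.008,-0.467],[0,0.008,-0.467],[0,0.008,-0.467],[0,0.008,-0.467],[0,0.008,-0.467],[0,0.008,-0.467],[0,0.008,-0.467]]}' 0 60
python3 - <<'E'
from h import *
mv(W(-76,108,66),[np.pi,0,np.pi+TH])
E
```

```text
t: 31.05
eef_pos: [532.8, 193.1, 158.4]
eef_rot: [3.14, -0.008, 3.012]
contact_force: [0.5, 0.1, -1.2]
finger_gap: 0.308
shift [-0.0019  0.0002  0.0924] rot [ 0.0011 -0.0082 -0.001 ]
```

```bash
python3 -m inch '{"xyz":[[-0.001,0,0.03],[-0.001,0,0.06],[-0.001,0,0.085],[-0.001,0,0.0924],[-0.001,0,0.0924],[-0.001,0,0.0924]],"delta_rot":[[0,-0.006,0],[0,-0.006,0],[0,-0.006,0],[0,-0.006,0],[0,-0.006,0],[0,-0.006,0]]}' 0 60
python3 -m inch '{"xyz":[[0,0,0.004],[0,0,0.008],[0,0,0.01],[0,0,0.01]],"delta_rot":[[0,0,0],[0,0,0],[0,0,0],[0,0,0]]}' 0 60
python3 - <<'E'
from h import *
s=get_state();print(s["torque"]);mv(W(-76,108,52),[np.pi,0,np.pi+TH])
E
```

```text
t: 31.65
eef_pos: [534.1, 194.0, 67.8]
eef_rot: [3.139, 0.001, 3.012]
contact_force: [-0.2, 0.7, -0.9]
finger_gap: 0.309
t: 32.05
eef_pos: [533.3, 194.3, 56.3]
eef_rot: [3.14, -0.002, 3.013]
contact_force: [-0.1, 0.3, -1.9]
finger_gap: 0.31
[0.03216195 0.03114625 0.03741877]
shift [-0.0009 -0.0009  0.0043] rot [ 0.0015 -0.0016  0.0001]
```

```bash
python3 -m inch '{"xyz":[[0,-0.0005,0.002],[0,-0.0005,0.0035],[0,-0.0005,0.0045],[0,-0.0005,0.0045]],"delta_rot":[[0,0,0],[0,0,0],[0,0,0],[0,0,0]]}' 0 60
python3 -m inch '{"xyz":[[0,0,0],[0,0,0],[0,0,0],[0,0,0],[0,0,-0.04],[0,0,-0.08],[0,0,-0.12],[0,0,-0.15],[0.05,-0.03,-0.16],[0.1,-0.07,-0.16],[0.1,-0.12,-0.16],[0.1,-0.17,-0.16],[0.1,-0.22,-0.16],[0.08,-0.27,-0.16],[0.06,-0.32,-0.16],[0.04,-0.36,-0.16],[0.04,-0.36,-0.16],[0.04,-0.36,-0.16]],"delta_rot":[[0,0,0],[0,0,0],[0,0,0],[0,0,0],[0,0,0],[0,0,0],[0,0,0],[0,0,0],[0,0,0],[0,0,0],[0,0,0],[0,0,0],[0,0,0],[0,0,0],[0,0,0],[0,0,0],[0,0,0],[0,0,0]]}' 0.43 20
python3 - <<'E'
from h import *
e=cam("top")
c=cv2.resize(e["image"][200:290,120:240],(800,600),interpolation=2);c=np.clip(255*(c/255.)**.6,0,255).astype(np.uint8);cv2.imwrite("pics/bays.png",c[:,:,::-1])
E
```

```text
t: 32.45
eef_pos: [533.2, 193.8, 51.8]
eef_rot: [3.14, -0.002, 3.013]
contact_force: [-0.4, -0.3, -0.9]
finger_gap: 0.31
t: 34.25
eef_pos: [447.7, -159.9, 211.1]
eef_rot: [3.14, -0.002, 3.01]
contact_force: [0.3, 0.8, 0.0]
finger_gap: 0.43
```

View pics/bays.png

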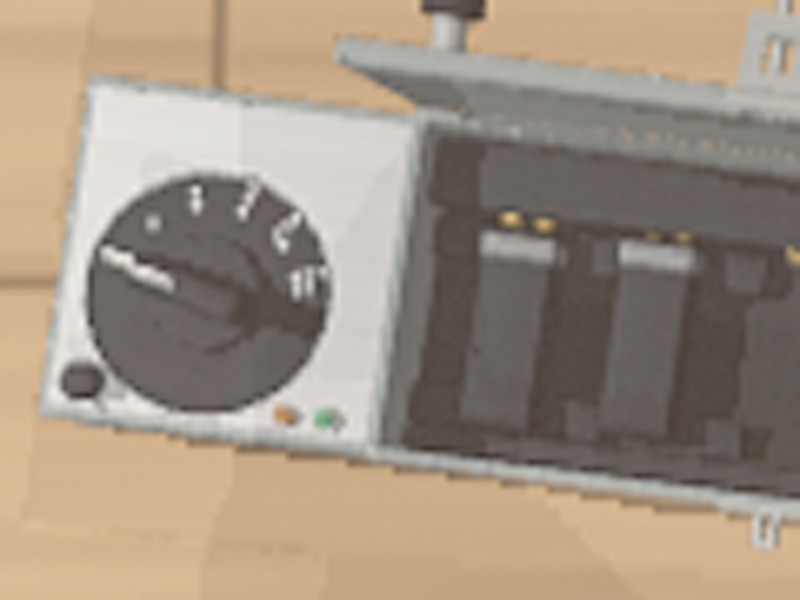

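Both modules lie in bays 1 and 2, collars towards the brass contacts (crop 520,245 and 655,255), with the selector at OFF. Now shut the lid: go back to where I released the knob.

```bash
python3 - <<'E'
from h import *
mv([590,-190,290],[np.pi,0,3.013]);mv([632.8,-47.5,290],[np.pi,0,3.013]);mv([632.8,-47.5,168],[np.pi,0,3.013])
E
```

```text
shift [-0.1454 -0.0128 -0.0792] rot [ 0.0023 -0.0019 -0.0014]
shift [-0.1694  0.1341 -0.0789] rot [ 0.0023 -0.0019 -0.0014]
shift [-0.1696  0.1338  0.0431] rot [ 0.0023 -0.0019 -0.0014]
```

```bash
python3 -m inch '{"xyz":[[-0.04,-0.003,-0.04],[-0.08,-0.008,-0.079],[-0.12,-0.0128,-0.079],[-0.15,0.02,-0.079],[-0.1694,0.06,-0.079],[-0.1694,0.1,-0.079],[-0.1694,0.1341,-0.079],[-0.1694,0.1341,-0.079],[-0.1694,0.1341,-0.079],[-0.1694,0.1341,-0.04],[-0.1694,0.1338,0],[-0.1694,0.1338,0.03],[-0.1694,0.1338,0.0431],[-0.1694,0.1338,0.0431],[-0.1694,0.1338,0.0431]],"delta_rot":[[0,0,0],[0,0,0],[0,0,0],[0,0,0],[0,0,0],[0,0,0],[0,0,0],[0,0,0],[0,0,0],[0,0,0],[0,0,0],[0,0,0],[0,0,0],[0,0,0],[0,0,0]]}' 0.6 20
python3 -m inch '{"xyz":[[0,0,0],[0,0,0],[0,0,0],[0,0,0],[0,0,0],[0,0,0],[0,0,0]],"delta_rot":[[0,0,0],[0,0,0],[0,0,0],[0,0,0],[0,0,0],[0,0,0],[0,0,0]]}' 0 20
python3 -c "
import numpy as np
print([[round(float(95*np.cos(t)-34*np.sin(t)-95)/1e3+.1454,4),0,round(float(-(95*np.sin(t)+34*np.cos(t)-34))/1e3+.0534,4)] for t in np.linspace(1.66,-0.02,19)])"
```

```text
t: 35.8
eef_pos: [633.3, -47.8, 170.1]
eef_rot: [3.14, 0.001, 3.012]
contact_force: [-0.1, 0.2, -0.0]
finger_gap: 0.596
t: 36.5
eef_pos: [633.2, -47.5, 169.7]
eef_rot: [3.14, 0.001, 3.013]
contact_force: [-0.9, -0.5, 6.6]
finger_gap: 0.232
[[0.0081, 0, -0.0042], [0.0168, 0, -0.0077], [0.0258, 0, -0.0105], [0.035, 0, -0.0123], [0.0444, 0, -0.0133], [0.0538, 0, -0.0134], [0.0632, 0, -0.0127], [0.0725, 0, -0.0111], [0.0815, 0, -0.0086], [0.0904, 0, -0.0053], [0.0988, 0, -0.0011], [0.1069, 0, 0.0038], [0.1144, 0, 0.0094], [0.1214, 0, 0.0157], [0.1278, 0, 0.0226], [0.1335, 0, 0.0301], [0.1384, 0, 0.0381], [0.1427, 0, 0.0465], [0.1461, 0, 0.0553]]
```

```bash
python3 -m inch '{"xyz":[[0.0081,0,-0.0042],[0.0168,0,-0.0077],[0.0258,0,-0.0105],[0.035,0,-0.0123],[0.0444,0,-0.0133],[0.0538,0,-0.0134],[0.0632,0,-0.0127],[0.0725,0,-0.0111],[0.0815,0,-0.0086],[0.0904,0,-0.0053],[0.0988,0,-0.0011],[0.1069,0,0.0038],[0.1144,0,0.0094],[0.1214,0,0.0157],[0.1278,0,0.0226],[0.1335,0,0.0301],[0.1384,0,0.0381],[0.1427,0,0.0465],[0.1454,0,0.0545],[0.1454,0,0.0545]],"delta_rot":[[0,0,0],[0,0,0],[0,0,0],[0,0,0],[0,0,0],[0,0,0],[0,0,0],[0,0,0],[0,0,0],[0,0,0],[0,0,0],[0,0,0],[0,0,0],[0,0,0],[0,0,0],[0,0,0],[0,0,0],[0,0,0],[0,0,0],[0,0,0]]}' 0 20
python3 -c "
from h import *
s=get_state();print(s['contact_force'],s['torque'])"
```

```text
t: 38.5
eef_pos: [486.1, -28.3, 113.7]
eef_rot: [3.14, -0.005, 3.014]
contact_force: [-6.9, -1.3, -2.2]
finger_gap: 0.234
[-6.92653534 -1.30289648 -2.23036832] [-0.38545544  0.70512438  0.15430298]
```

```bash
python3 -m inch '{"xyz":[[0,0,0.002],[0,0,0.003],[0,0,0.003]],"delta_rot":[[0,0,0],[0,0,0],[0,0,0]]}' 0 20
python3 -m inch '{"xyz":[[0,0,0],[0,0,0],[0,0,0],[0,0,-0.03],[0,0,-0.06],[0.03,0,-0.1],[0.06,0.02,-0.1],[0.09,0.06,-0.1],[0.12,0.1,-0.1],[0.13,0.1,-0.1],[0.13,0.1,-0.1],[0.13,0.1,-0.1]],"delta_rot":[[0,0,0],[0,0,0],[0,0,0],[0,0,0],[0,0,0],[0,0,0],[0,0,0],[0,0,0],[0,0,0],[0,0,0],[0,0,0],[0,0,0]]}' 0.5 20
python3 - <<'E'
from h import *
s=cam("side");e=cam("top");cv2.imwrite("pics/s_shut.png",s["image"][:,:,::-1])
# lid front edge / right front corner check: grey lid top vs predicted shut
for q in[(-130,-148,100),(0,-148,100),(-95,-118,134)]: print("side pred",proj(s,W(*q)).round(1))
m=(s["image"].max(2)<60).astype(np.uint8);k=np.zeros_like(m);k[200:245,275:315]=m[200:245,275:315]
for c in cv2.findContours(k,0,2)[0]:
    if cv2.contourArea(c)>15: print("side blk",cv2.boundingRect(c))
m=(e["image"].max(2)<60).astype(np.uint8);k=np.zeros_like(m);k[235:282,160:310]=m[235:282,160:310]
for c in cv2.findContours(k,0,2)[0]:
    if cv2.contourArea(c)>15: print("top blk",cv2.boundingRect(c))
for q in[(-95,-118,134),(-95,118,134)]: print("top pred",proj(e,W(*q)).round(1))
# hasp region: print brightness of light-grey (low sat, >150) in top around the pin
im=e["image"].astype(int);g=((im.max(2)-im.min(2)<22)&(im.min(2)>135)).astype(np.uint8);k=np.zeros_like(g);k[255:295,215:255]=g[255:295,215:255]
for c in cv2.findContours(k,0,2)[0]:
    if cv2.contourArea(c)>6: print("hasp?",cv2.boundingRect(c))
print("pred hasp 3.5",proj(e,W(-113,0,121)),"pin",proj(e,W(-135,0,95)),"up",proj(e,W(-124,0,127)))
E
```

```text
t: 38.8
eef_pos: [486.2, -28.3, 113.3]
eef_rot: [3.141, -0.005, 3.014]
contact_force: [-20.1, 0.1, 26.9]
finger_gap: 0.237
t: 40.0
eef_pos: [373.0, 86.5, 211.5]
eef_rot: [3.14, -0.001, 3.012]
contact_force: [0.2, -0.3, -0.5]
finger_gap: 0.49
side pred [279.6 236.2]
side pred [330.1 237.2]
side pred [293.8 219.2]
side blk (291, 220, 8, 8)
top blk (280, 264, 8, 8)
top blk (181, 252, 10, 8)
top blk (160, 235, 9, 24)
top pred [283.2 266.6]
top pred [184.3 254.1]
hasp? (229, 265, 9, 9)
hasp? (237, 255, 18, 23)
hasp? (215, 255, 13, 19)
pred hasp 3.5 [233.45091793 267.98425158] pin [233.56446179 277.20289769] up [232.49497098 272.52529849]
```

The lid is shut: the knobs are back at their original pixels and pressing met resistance. The hasp is at (233,269) in the top view, leaning back as expected. Go to the earlier release pose of the tab.

```bash
python3 - <<'E'
from h import *
mv([486,90.8,190],[np.pi,0,3.013]);mv([486,90.8,114],[np.pi,0,3.013])
E
```

```text
shift [-0.1113  0.0191  0.0212] rot [ 0.0016 -0.0012 -0.0019]
shift [-0.1114  0.019   0.0972] rot [ 0.0016 -0.0012 -0.0019]
```

```bash
python3 -m inch '{"xyz":[[-0.04,0.01,0],[-0.08,0.019,0.0],[-0.1113,0.019,0.0212],[-0.1113,0.019,0.0212],[-0.1113,0.019,0.0212],[-0.1113,0.019,0.05],[-0.1113,0.019,0.08],[-0.1113,0.019,0.0972],[-0.1113,0.019,0.0972],[-0.1113,0.019,0.0972]],"delta_rot":[[0,0,0],[0,0,0],[0,0,0],[0,0,0],[0,0,0],[0,0,0],[0,0,0],[0,0,0],[0,0,0],[0,0,0]]}' 0.5 5
python3 -m inch '{"xyz":[[0,0,0],[0,0,0],[0,0,0],[0,0,0],[0,0,0],[0,0,0],[0,0,0]],"delta_rot":[[0,0,0],[0,0,0],[0,0,0],[0,0,0],[0,0,0],[0,0,0],[0,0,0]]}' 0 5
```

```text
t: 41.1
eef_pos: [485.4, 91.7, 115.4]
eef_rot: [3.14, 0.0, 3.012]
contact_force: [0.1, -0.3, 0.8]
finger_gap: 0.502
t: 41.8
eef_pos: [485.8, 91.0, 115.7]
eef_rot: [3.141, 0.001, 3.013]
contact_force: [-1.0, -4.7, 6.3]
finger_gap: 0.271
```

```bash
python3 -c "
import numpy as np
f=lambda t:np.array([11*np.cos(t)+32*np.sin(t),0,-(11*np.sin(t)-32*np.cos(t))])
print([((f(t)-f(3.48))/1e3).round(4).tolist() for t in np.linspace(3.3,0,19)])"
```

```text
[[0.0051, 0.0, -0.0033], [0.0108, 0.0, -0.0057], [0.0169, 0.0, -0.007], [0.023, 0.0, -0.0072], [0.0292, 0.0, -0.0063], [0.035, 0.0, -0.0043], [0.0404, 0.0, -0.0012], [0.0451, 0.0, 0.0028], [0.049, 0.0, 0.0076], [0.052, 0.0, 0.013], [0.054, 0.0, 0.0189], [0.0548, 0.0, 0.0251], [0.0545, 0.0, 0.0312], [0.0531, 0.0, 0.0373], [0.0506, 0.0, 0.0429], [0.0471, 0.0, 0.0481], [0.0427, 0.0, 0.0525], [0.0376, 0.0, 0.056], [0.032, 0.0, 0.0585]]
```

```bash
python3 -m inch '{"xyz":[[0.0051,0,-0.0033],[0.0108,0,-0.0057],[0.0169,0,-0.007],[0.023,0,-0.0072],[0.0292,0,-0.0063],[0.035,0,-0.0043],[0.0404,0,-0.0012],[0.0451,0,0.0028],[0.049,0,0.0076],[0.052,0,0.013],[0.054,0,0.0189],[0.0548,0,0.0251],[0.0545,0,0.0312],[0.0531,0,0.0373],[0.0506,0,0.0429],[0.0471,0,0.0481],[0.0427,0,0.0525],[0.0376,0,0.056],[0.034,0,0.0585],[0.034,0,0.0585]],"delta_rot":[[0,0,0],[0,0,0],[0,0,0],[0,0,0],[0,0,0],[0,0,0],[0,0,0],[0,0,0],[0,0,0],[0,0,0],[0,0,0],[0,0,0],[0,0,0],[0,0,0],[0,0,0],[0,0,0],[0,0,0],[0,0,0],[0,0,0],[0,0,0]]}' 0 5
python3 -c "
from h import *
mv(W(-147,0.3,52))"
```

```text
t: 43.8
eef_pos: [450.4, 95.6, 56.2]
eef_rot: [-3.141, -0.004, 3.013]
contact_force: [-8.7, -7.3, 5.5]
finger_gap: 0.272
shift [ 0.0006 -0.0001  0.0042] rot None
```

```bash
python3 -m inch '{"xyz":[[0,0,0],[0,0,0],[0,0,0],[0,0,0],[0.02,0,0],[0.05,0,0],[0.08,0,0],[0.08,0,-0.04],[0.08,0.0,-0.09],[0.08,-0.04,-0.12],[0.08,-0.09,-0.12],[0.08,-0.13,-0.12],[0.08,-0.13,-0.12]],"delta_rot":[[0,0,0],[0,0,0],[0,0,0],[0,0,0],[0,0,0],[0,0,0],[0,0,0],[0,0,0],[0,0,0],[0,0,0],[0,0,0],[0,0,0],[0,0,0]]}' 0.5 20
python3 - <<'E'
from h import *
e=cam("top");s=cam("side")
im=e["image"].astype(int);g=((im.max(2)-im.min(2)<25)&(im.min(2)>120)).astype(np.uint8)
o=cv2.imread("pics/top0.png")[:,:,::-1].astype(int);so=cv2.imread("pics/side0.png")[:,:,::-1].astype(int)
# compare with the very first pictures around hasp
print("top diff",np.abs(im-o)[262:290,222:250].max(2).__gt__(40).sum(),"side diff",(np.abs(s["image"].astype(int)-so)[195:225,272:295].max(2)>40).sum(), "lid diff",(np.abs(im-o)[225:262,195:290].max(2)>40).sum())
print("side rows diff",np.argwhere(np.abs(s["image"].astype(int)-so)[195:225,272:295].max(2)>40)[:12].tolist())
print(np.argwhere(np.abs(im-o)[262:290,222:250].max(2)>40)[:20].tolist())
cv2.imwrite("pics/side_h.png",s["image"][:,:,::-1]);cv2.imwrite("pics/top_h.png",e["image"][:,:,::-1])
E
```

```text
t: 45.1
eef_pos: [355.4, -26.0, 175.9]
eef_rot: [3.141, 0.0, 3.007]
contact_force: [1.1, 0.1, -0.7]
finger_gap: 0.498
top diff 38 side diff 40 lid diff 0
side rows diff [[18, 11], [18, 12], [19, 12], [20, 5], [20, 6], [21, 5], [21, 6], [21, 7], [21, 8], [22, 4], [22, 5], [22, 6]]
[[17, 8], [17, 18], [18, 8], [18, 9], [18, 11], [19, 8], [19, 9], [20, 8], [20, 9], [24, 8], [24, 9], [25, 7], [25, 8], [25, 9], [25, 10], [25, 11], [25, 12], [25, 13], [25, 14], [25, 15]]
```

```bash
python3 - <<'E'
import cv2,numpy as np
r=lambda f,y0,x0:cv2.resize(cv2.imread("pics/"+f)[y0:y0+30,x0:x0+40],(396,297),interpolation=2)
c=np.zeros((600,800,3),np.uint8)
c[:297,:396]=r("top0.png",262,216);c[:297,400:796]=r("top_h.png",262,216);c[300:597,:396]=r("side0.png",198,268);c[300:597,400:796]=r("side_h.png",198,268)
cv2.imwrite("pics/cmp.png",c)
E
```

```text
(no output)
```

View pics/cmp.png

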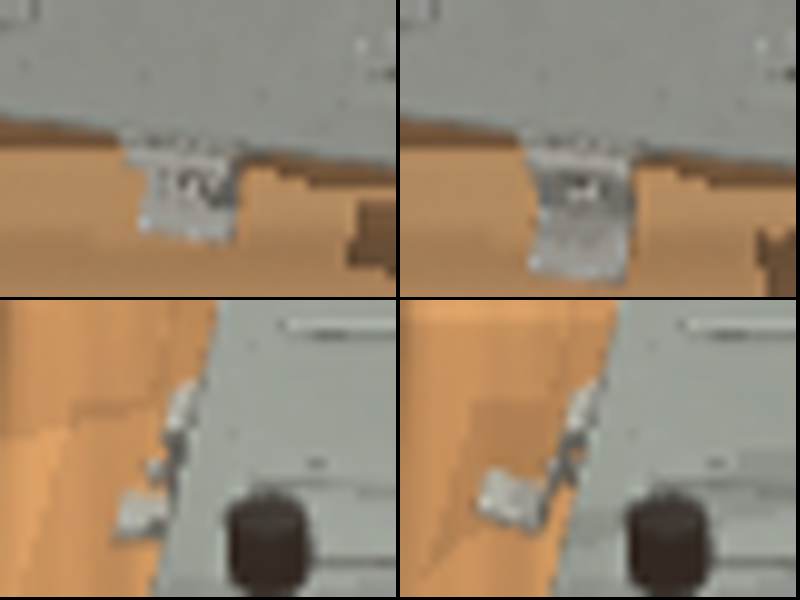

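The pictures compare the hasp at the start (left) with now (right). It hangs about 0.3 rad short: the tab's outer end is 4 px, about 10 mm, further out. I'll push it home with closed fingers against the tab's outer end.

```bash
python3 - <<'E'
from h import *
mv(W(-200,0.3,52),[np.pi,0,3.013]);mv(W(-170,0.3,52),[np.pi,0,3.013]);mv(W(-164,0.3,52),[np.pi,0,3.013])
E
```

```text
shift [-0.0251  0.1294  0.1238] rot [ 0.0018 -0.0009 -0.0025]
shift [-0.0551  0.1295  0.1238] rot [ 0.0018 -0.0009 -0.0025]
shift [-0.0611  0.1295  0.1237] rot [ 0.0018 -0.0009 -0.0025]
```

```bash
python3 -m inch '{"xyz":[[0,0.04,0],[0,0.09,0],[0,0.1294,0],[0,0.1294,0.04],[0,0.1294,0.08],[-0.01,0.1294,0.1238],[-0.0251,0.1294,0.1238],[-0.0251,0.1294,0.1238],[-0.035,0.1295,0.1238],[-0.045,0.1295,0.1238],[-0.0551,0.1295,0.1238],[-0.058,0.1295,0.1238],[-0.061,0.1295,0.1238],[-0.061,0.1295,0.1238],[-0.061,0.1295,0.1238]],"delta_rot":[[0,0,0],[0,0,0],[0,0,0],[0,0,0],[0,0,0],[0,0,0],[0,0,0],[0,0,0],[0,0,0],[0,0,0],[0,0,0],[0,0,0],[0,0,0],[0,0,0],[0,0,0]]}' 0 20
python3 -c "
from h import *
mv(W(-164,.3,52))"
```

```text
t: 46.7
eef_pos: [432.4, 98.3, 51.9]
eef_rot: [3.14, -0.001, 3.013]
contact_force: [0.1, 0.2, -0.1]
finger_gap: -0.001
shift [-0.0006 -0.0004 -0.0001] rot None
```

```bash
python3 -m inch '{"xyz":[[-0.002,0,0],[-0.004,0,0],[-0.004,0,0]],"delta_rot":[[0,0,0],[0,0,0],[0,0,0]]}' 0 20; python3 -m inch '{"xyz":[[-0.002,0,0],[-0.003,0,0],[-0.003,0,0]],"delta_rot":[[0,0,0],[0,0,0],[0,0,0]]}' 0 20
```

```text
t: 47.0
eef_pos: [434.3, 98.1, 51.4]
eef_rot: [3.14, -0.007, 3.013]
contact_force: [-11.0, 1.7, 6.5]
finger_gap: 0.003
t: 47.3
eef_pos: [434.8, 98.0, 51.0]
eef_rot: [3.141, -0.013, 3.014]
contact_force: [-21.9, 3.0, 14.2]
finger_gap: 0.001
```

```bash
python3 -m inch '{"xyz":[[0.02,0,0],[0.06,0,0],[0.09,0,0],[0.09,0,-0.04],[0.09,0.0,-0.09],[0.09,-0.04,-0.12],[0.09,-0.09,-0.12],[0.09,-0.13,-0.12],[0.09,-0.13,-0.12]],"delta_rot":[[0,0.01,0],[0,0.01,0],[0,0.01,0],[0,0.01,0],[0,0.01,0],[0,0.01,0],[0,0.01,0],[0,0.01,0],[0,0.01,0]]}' 0 20
python3 - <<'E'
from h import *
e=cam("top");s=cam("side")
def lowest(im,box,axis):
    x0,y0,x1,y1=box;a=im[y0:y1,x0:x1].astype(int);g=(a.max(2)-a.min(2)<28)&(a.min(2)>95);p=np.argwhere(g);return p[:,axis].max()+(y0 if axis==0 else x0),p[:,axis].min()+(y0 if axis==0 else x0)
for n in("top0","top_h",None):
    im=e["image"] if n is None else cv2.imread(f"pics/{n}.png")[:,:,::-1]; print("top tab lowest row",n,lowest(im,(230,276,238,295),0)[0])
for n in("side0","side_h",None):
    im=s["image"] if n is None else cv2.imread(f"pics/{n}.png")[:,:,::-1]; print("side tab left col",n,lowest(im,(272,212,284,226),1)[1])
o=cv2.imread("pics/top0.png")[:,:,::-1].astype(int);so=cv2.imread("pics/side0.png")[:,:,::-1].astype(int)
print((np.abs(e["image"].astype(int)-o)[262:290,222:250].max(2)>40).sum(),(np.abs(s["image"].astype(int)-so)[195:225,272:295].max(2)>40).sum())
E
```

```text
t: 48.2
eef_pos: [333.5, -23.8, 172.1]
eef_rot: [3.141, -0.01, 3.006]
contact_force: [-0.2, -0.2, 0.1]
finger_gap: 0.006
top tab lowest row top0 285
top tab lowest row top_h 289
top tab lowest row None 285
side tab left col side0 280
side tab left col side_h 276
side tab left col None 280
0 0
```

The hasp is now pixel-identical to the start image (0 differing pixels), so it's home over the staple. Now the selector.

```bash
python3 - <<'E'
from h import *
mv([548,303.2,172],[np.pi,0,1.18])
E
```

```text
shift [-0.1701  0.3491 -0.0014] rot [-0.0087 -0.0093  1.8302]
```

```bash
python3 -m inch '{"xyz":[[-0.02,0.04,-0.001],[-0.04,0.08,-0.001],[-0.06,0.12,-0.001],[-0.08,0.16,-0.001],[-0.1,0.2,-0.001],[-0.12,0.24,-0.001],[-0.14,0.285,-0.001],[-0.16,0.33,-0.001],[-0.1701,0.3491,-0.001],[-0.1701,0.3491,-0.001],[-0.1701,0.3491,-0.001],[-0.1701,0.3491,-0.001],[-0.1701,0.3491,-0.001],[-0.1701,0.3491,-0.001],[-0.1701,0.3491,-0.001],[-0.1701,0.3491,-0.001]],"delta_rot":[[0,0,0.14],[0,0,0.28],[0,0,0.42],[0,0,0.56],[0,0,0.7],[0,0,0.84],[0,0,0.98],[0,0,1.12],[0,0,1.26],[0,0,1.4],[0,0,1.54],[0,0,1.68],[-0.009,-0.009,1.83],[-0.009,-0.009,1.83],[-0.009,-0.009,1.83],[-0.009,-0.009,1.83]]}' 0.45 25
python3 - <<'E'
from h import *
mv([548,303.2,78],[np.pi,0,1.18])
E
```

```text
t: 49.9
eef_pos: [546.7, 304.9, 171.2]
eef_rot: [-3.141, 0.0, 1.187]
contact_force: [0.1, 0.2, 0.5]
finger_gap: 0.453
shift [-0.0011  0.0019  0.0932] rot [-0.0007  0.      0.0066]
```

```bash
python3 -m inch '{"xyz":[[-0.001,0.001,0.03],[-0.001,0.0015,0.06],[-0.001,0.0015,0.085],[-0.001,0.0015,0.0932],[-0.001,0.0015,0.0932],[-0.001,0.0015,0.0932]],"delta_rot":[[0,0,0],[0,0,0.006],[0,0,0.006],[0,0,0.006],[0,0,0.006],[0,0,0.006]]}' 0.45 25
python3 -m inch '{"xyz":[[0,0,0],[0,0,0],[0,0,0],[0,0,0],[0,0,0],[0,0,0],[0,0,0]],"delta_rot":[[0,0,0],[0,0,0],[0,0,0],[0,0,0],[0,0,0],[0,0,0],[0,0,0]]}' 0 25
python3 -m inch '{"xyz":[[0,0,0],[0,0,0],[0,0,0],[0,0,0],[0,0,0],[0,0,0],[0,0,0],[0,0,0],[0,0,0],[0,0,0],[0,0,0],[0,0,0],[0,0,0],[0,0,0],[0,0,0]],"delta_rot":[[0,0,0.09],[0,0,0.18],[0,0,0.27],[0,0,0.36],[0,0,0.45],[0,0,0.54],[0,0,0.63],[0,0,0.72],[0,0,0.81],[0,0,0.9],[0,0,0.98],[0,0,1.05],[0,0,1.05],[0,0,1.05],[0,0,1.05]]}' 0 25
```

```text
t: 50.5
eef_pos: [548.7, 303.0, 79.5]
eef_rot: [3.14, -0.001, 1.178]
contact_force: [0.3, -0.1, 0.5]
finger_gap: 0.455
t: 51.2
eef_pos: [548.5, 303.0, 79.5]
eef_rot: [3.141, -0.001, 1.177]
contact_force: [-2.2, 1.1, 7.1]
finger_gap: 0.147
t: 52.7
eef_pos: [547.6, 304.0, 79.5]
eef_rot: [-3.139, -0.0, 0.127]
contact_force: [-6.9, 4.7, 8.2]
finger_gap: 0.142
```

Release, rise, move clear and check the selector and modules in numbers.

```bash
python3 -m inch '{"xyz":[[0,0,0],[0,0,0],[0,0,0],[0,0,0],[0,0,-0.04],[0,0,-0.09],[0,0,-0.13],[-0.05,0,-0.14],[-0.1,0,-0.14],[-0.15,0,-0.14],[-0.2,0,-0.14],[-0.24,0,-0.14],[-0.24,0,-0.14]],"delta_rot":[[0,0,0],[0,0,0],[0,0,0],[0,0,0],[0,0,0],[0,0,0],[0,0,0],[0,0,0],[0,0,0],[0,0,0],[0,0,0],[0,0,0],[0,0,0]]}' 0.45 25
python3 - <<'E'
from h import *
e=cam("top");s=cam("side");cv2.imwrite("pics/final_top.png",e["image"][:,:,::-1])
c=np.array(proj(e,[546.1,301.9,72]));a=e["image"].astype(int)
def wh(im):
    r=[]
    for y in range(int(c[1])-20,int(c[1])+21):
        for x in range(int(c[0])-20,int(c[0])+21):
            d=np.hypot(x-c[0],y-c[1])
            if d<11.5 and im[y,x].min()>120:
                w=onz(e,(x,y),99.5)[:2]-[546.1,302.5]; r.append((round(float(d),1),round(float(np.degrees(np.arctan2(w[1],w[0]))+7.4),0)))
    return r
for n in("top0","top_h",None):
    im=a if n is None else cv2.imread(f"pics/{n}.png")[:,:,::-1].astype(int); print(n,wh(im))
    print("\n".join("".join("#" if im[y,x].min()>150 else "+" if im[y,x].min()>90 else "." for x in range(int(c[0])-20,int(c[0])+21)) for y in range(int(c[1])-19,int(c[1])+12)))
o=cv2.imread("pics/top0.png")[:,:,::-1].astype(int);df=(np.abs(a-o).max(2)>40).astype(np.uint8)
for k in cv2.findContours(df[90:360,90:560].copy(),0,2)[0]:
    if cv2.contourArea(k)>12: x,y,w,h=cv2.boundingRect(k);print("diff",x+90,y+90,w,h)
print(get_state()["eef_pos"])
E
```

```text
t: 54.0
eef_pos: [306.4, 271.9, 218.4]
eef_rot: [-3.141, 0.001, 0.129]
contact_force: [0.7, -0.3, -0.1]
finger_gap: 0.448
top0 [(10.8, 42.0), (10.1, 47.0), (9.5, 52.0), (8.7, 45.0), (8.2, 52.0), (6.8, 52.0), (6.4, 65.0), (5.4, 51.0)]
.++######################################
.+#################++++##################
.+#############+++.....++++++############
.+###########++............+++###########
.+#########++......#.......++.+##########
++########+........+.......#....+########
++#######+.........#.......+.....+#######
++#####++..........+.....+#.......+######
+######...................+.......#+#####
+#####+.....++..................+++.#####
+####+.........................+++...+###
+####..........................+......###
+###+.......++.................+#.....+##
+###.++......#+.................+.....+##
###+.++###...+#........................##
###+...+++....#+.......................##
###............#+...................+.#+#
###............#+................+#.+.++#
###...............................#+#..+#
###...............................#+#...#
##+.......................
[... 2697 characters left out ...]
.............#.+.++#
###...............................#.#..+#
###...............................#+#...#
##+...............................+.....#
##+....................................+#
##+....................................+#
###....................................##
###....................................##
###+...................................##
###+..................................###
####..................................###
####+................................####
#####................................####
+.+.++..............................+####
diff 225 344 117 16
diff 90 329 75 31
diff 142 234 6 8
diff 403 229 30 31
diff 352 216 30 31
[310.12617323 272.41232672 218.74057044]
```

The numbers agree. The pointer is about 15° left, two clicks from OFF. Against the first image only the pointer, the two missing modules and the arm's shadow differ. Hand in.

```bash
python3 -c "
from cell import ticket,get_state
print(get_state()['contact_force']);print(ticket.job_done())"
```

```text
[ 1.12608078 -0.44710852  0.91688773]
the job is handed in; nothing more can be done
None
```

The job is handed in at about 54 s, with one possible rule breach: the gripper pressed the case with more than the 40 N limit during the first try at bay 1. I set the selector to OFF and opened the hasp and lid. Then I laid the two black modules, the only ones present, in bays 1 and 2 with their terminals to the contacts. After that I shut the lid, put the hasp back over its staple, and clicked the selector to 2.

**Last checks:**
- **Hasp and lid:** the hasp and lid areas match the starting picture with no differing pixels, checked after the hasp was pushed home and before the selector was turned. My first swing left the hasp about 0.3 rad short.
- **Selector:** the pointer reads about 20° left of x, with a few degrees of viewing error. That is about 57° from its OFF reading, which fits position 2.
- **Modules:** they were seen in bays 1 and 2 before the lid was shut. They cannot be seen now.
- **Bystanders:** the top view shows no change on the bench except the two modules gone and the arm's shadow.

**What went wrong:**
- **Bay 1:** on my first try there, the wrist read 40 N and then 72 N. From the force reading, most likely a gripper knuckle pressed on the wall beside the deck. If that counts as the gripper's body, it passed the 40 N limit. The first module then went into bay 2, and the second, gripped higher, went into bay 1 without contact.
- **Selector release:** when I first let go of the selector at OFF, the gripper turned a further 30° as it opened. The selector still read OFF afterwards.

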